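# Pin the storage rail, plug the tube stubs and stand them on it

## Task

Take the locking pin from its block and push it through the fork and lug of the blue rail's anchor until its head seats, and push a block plug fully home into the upper end of every steel tube stub, flange down on the tube's rim, while the tubes stand on the bench. Once the rail is pinned and all tubes are plugged, stand every tube upright on top of the narrow blue rail, centred across its width and with its long side along the rail, plugs still fully home. Leave the bottle, the wrench and the carton as they are.

Things in the scene. Friction and masses are not known exactly. Their poses are not given: they have to be found in the camera images.
- tube0: Short stub of plain steel rectangular tube standing upright and open at both ends: 64 mm along its x, 50 mm along its y, 70 mm tall; inside 54 x 40 mm with a 1.5 mm chamfer. Origin: centre of its lower end; z up. None if this start has no such tube. All tubes are alike, about 0.55 kg.
- tube0_mouth (a point): Centre of the mouth at the upper end of tube0, 70 mm above its origin, same axes.
- tube1: Short stub of plain steel rectangular tube standing upright and open at both ends: 64 mm along its x, 50 mm along its y, 70 mm tall; inside 54 x 40 mm with a 1.5 mm chamfer. Origin: centre of its lower end; z up. None if this start has no such tube. All tubes are alike, about 0.55 kg.
- tube1_mouth (a point): Centre of the mouth at the upper end of tube1, 70 mm above its origin, same axes.
- tube2: Short stub of plain steel rectangular tube standing upright and open at both ends: 64 mm along its x, 50 mm along its y, 70 mm tall; inside 54 x 40 mm with a 1.5 mm chamfer. Origin: centre of its lower end; z up. None if this start has no such tube. All tubes are alike, about 0.55 kg.
- tube2_mouth (a point): Centre of the mouth at the upper end of tube2, 70 mm above its origin, same axes.
- tube3: Short stub of plain steel rectangular tube standing upright and open at both ends: 64 mm along its x, 50 mm along its y, 70 mm tall; inside 54 x 40 mm with a 1.5 mm chamfer. Origin: centre of its lower end; z up. None if this start has no such tube. All tubes are alike, about 0.55 kg.
- tube3_mouth (a point): Centre of the mouth at the upper end of tube3, 70 mm above its origin, same axes.
- plug0: Black block plug, 49 mm tall, all alike. From below: spigot 52.5 (x) x 38.5 (y) mm, z 0 to 22 mm (lowest 6 mm taper to 50 x 36); flange 64 x 50 mm, z 22 to 27; grip block 36 (x) x 24 (y) mm, z 27 to 49. Origin: centre of the spigot's lower end, z up. Fits any tube, either way round by a half turn; a loose fit, it lifts out again if pulled.
- plug0_flange (a point): Centre of the underside of plug0's flange, 22 mm above its origin; it meets the tube's mouth when the plug is fully home.
- plug1: Black block plug, 49 mm tall, all alike. From below: spigot 52.5 (x) x 38.5 (y) mm, z 0 to 22 mm (lowest 6 mm taper to 50 x 36); flange 64 x 50 mm, z 22 to 27; grip block 36 (x) x 24 (y) mm, z 27 to 49. Origin: centre of the spigot's lower end, z up. Fits any tube, either way round by a half turn; a loose fit, it lifts out again if pulled.
- plug1_flange (a point): Centre of the underside of plug1's flange, 22 mm above its origin; it meets the tube's mouth when the plug is fully home.
- plug2: Black block plug, 49 mm tall, all alike. From below: spigot 52.5 (x) x 38.5 (y) mm, z 0 to 22 mm (lowest 6 mm taper to 50 x 36); flange 64 x 50 mm, z 22 to 27; grip block 36 (x) x 24 (y) mm, z 27 to 49. Origin: centre of the spigot's lower end, z up. Fits any tube, either way round by a half turn; a loose fit, it lifts out again if pulled.
- plug2_flange (a point): Centre of the underside of plug2's flange, 22 mm above its origin; it meets the tube's mouth when the plug is fully home.
- plug3: Black block plug, 49 mm tall, all alike. From below: spigot 52.5 (x) x 38.5 (y) mm, z 0 to 22 mm (lowest 6 mm taper to 50 x 36); flange 64 x 50 mm, z 22 to 27; grip block 36 (x) x 24 (y) mm, z 27 to 49. Origin: centre of the spigot's lower end, z up. Fits any tube, either way round by a half turn; a loose fit, it lifts out again if pulled.
- plug3_flange (a point): Centre of the underside of plug3's flange, 22 mm above its origin; it meets the tube's mouth when the plug is fully home.
- rail: Blue painted steel storage rail, fixed to the bench: a straight bar 340 mm long (its x), 30 mm wide (its y), its flat top 60 mm above the bench, on two foot plates 80 mm wide (y) and 8 mm thick, 120 mm either side of its middle. Origin: on the bench under its middle; x along the bar. It stands left or right of the tubes.
- fork_seat (a point): Middle of the bore of the rail's anchor, on top of its upper cheek, 38 mm above the bench, 75 mm to the rail's +y side of its middle; same axes as the rail. The anchor: two blue fork cheeks (44 x 44 mm) with a steel lug between them, one upright 12 mm bore through all three, open down to the bench.
- pin: Steel locking pin standing in the parking block: shank 10 mm across, 34 mm long, with a round head 20 mm across and 14 mm tall on top. Origin: lower end of the shank; z up.
- pin_seat (a point): Middle of the underside of the pin's head, 34 mm above its origin; it meets fork_seat when the pin is seated.
- pinblock: Aluminium parking block 32 x 32 x 40 mm with an upright 12 mm hole, fixed in the middle of the flat grey mat (290 x 230 x 3 mm) that the plugs stand on; the pin stands in it, head on the block's top. Origin: centre of its underside.
- bottle: Bystander: clear water bottle 62 mm across, 190 mm tall; origin at the centre of its base.
- wrench: Bystander: steel wrench lying on the bench; origin under its middle.
- carton: Bystander: small cardboard carton 85 x 85 x 75 mm; origin at the centre of its underside.
Things that resemble listed ones, but are neither listed nor needed, are in the scene too. What is shaped like the plug2 but white is not meant.

How it is judged:
On the way:
1. the rail's pin is seated and every tube stub has a plug fully home while all of them still stand on the bench (distance between pin_seat and fork_seat below 0.004 m and angle between pin's own z axis and vertical below 0.1 rad and distance between any of plug0_flange, plug1_flange, plug2_flange, plug3_flange and tube0_mouth below 0.004 m and height (world z) of each of tube0, tube1, tube2, tube3 below 0.01 m and angle between each of tube0, tube1, tube2, tube3's own z axis and vertical below 0.06 rad and distance between any of plug0_flange, plug1_flange, plug2_flange, plug3_flange and tube1_mouth below 0.004 m and distance between any of plug0_flange, plug1_flange, plug2_flange, plug3_flange and tube2_mouth below 0.004 m and distance between any of plug0_flange, plug1_flange, plug2_flange, plug3_flange and tube3_mouth below 0.004 m), for 0.2 s.
At the end, for the whole second after the job is handed in: Pin head within 4 mm of its seat. Every tube rests on the rail: base within 4 mm of its top, 10 mm of its centre line, 135 mm of its middle, upright within 0.06 rad, along the rail within 0.15 rad, with a plug home (flange centre within 4 mm of mouth centre) (distance between any of plug0_flange, plug1_flange, plug2_flange, plug3_flange and tube0_mouth below 0.004 m and x of tube0 in the frame of rail between -0.135 and 0.135 m and y of tube0 in the frame of rail between -0.01 and 0.01 m and z of tube0 in the frame of rail between 0.056 and 0.064 m and angle between each of tube0, tube1, tube2, tube3's own z axis and vertical below 0.06 rad and angle between the x axis of each of tube0, tube1, tube2, tube3 and the x axis of rail, either way round below 0.15 rad and linear speed of each of tube0, tube1, tube2, tube3 below 0.02 m/s and distance between any of plug0_flange, plug1_flange, plug2_flange, plug3_flange and tube1_mouth below 0.004 m and x of tube1 in the frame of rail between -0.135 and 0.135 m and y of tube1 in the frame of rail between -0.01 and 0.01 m and z of tube1 in the frame of rail between 0.056 and 0.064 m and distance between any of plug0_flange, plug1_flange, plug2_flange, plug3_flange and tube2_mouth below 0.004 m and x of tube2 in the frame of rail between -0.135 and 0.135 m and y of tube2 in the frame of rail between -0.01 and 0.01 m and z of tube2 in the frame of rail between 0.056 and 0.064 m and distance between any of plug0_flange, plug1_flange, plug2_flange, plug3_flange and tube3_mouth below 0.004 m and x of tube3 in the frame of rail between -0.135 and 0.135 m and y of tube3 in the frame of rail between -0.01 and 0.01 m and z of tube3 in the frame of rail between 0.056 and 0.064 m and distance between pin_seat and fork_seat below 0.004 m and angle between pin's own z axis and vertical below 0.1 rad); the robot touches nothing.
It fails at once if the bottle is knocked over or pushed away (distance of bottle from where it was at the start of the episode above 0.04 m or angle between bottle's own z axis and vertical above 0.4 rad).
It fails at once if the wrench is pushed away (distance of wrench from where it was at the start of the episode above 0.04 m).
It fails at once if the carton is pushed away (distance of carton from where it was at the start of the episode above 0.04 m).
Of tube0, tube1, tube2, tube3 only 3 to 4 are there at a start; the rules pass over those that are not, and their reading is None.
At some moment in a run one of plug0, plug1, plug2, plug3 may be knocked a few centimetres aside while the robot is not near it.
It also fails if it takes over 210 s, if anything falls off the work surface, if the arm or the gripper's body presses on something with over 40 N, if the wrist force passes 120 N, or if a joint passes its speed limit or range.

## Robot

A 6-joint arm with a two-finger parallel gripper is mounted at the origin on the work surface. World frame = base frame: x ahead of the robot, y to its left, z up, the work surface at z = 0. Lengths are in m, angles in rad, forces in N, time in s.
With the tool pointing down it reaches from about 0.375 to 0.9 m from the base axis. Payload 3.1 kg.
Tool frame: the origin (TCP) lies on the centre line of the jaws, within the pads' length; the fingertips stand 19 mm ahead of it and the grasp point (between the pads) is the TCP; z points along the fingers, y is the line along which they close (so a half turn about z gives the same grasp; the last joint's range is limited). The gripper opens to 85 mm and grips with 20 to 120 N. Pads are 22 mm wide; open, the fingers measure 114 mm over their backs; the gripper's body (76 mm by 85 mm) begins 54 mm behind the grasp point. The pads swing forward as they close: fully open they stand 13 mm farther back than shut.
Start: joints at [1.022, 0.527, 1.433, -0, 1.181, -0.178], TCP at [0.226, 0.583, 0.216] pointing down, gripper open.
Joint ranges: [-3.08, 3.08], [-0.75, 2.2], [0.22, 2.44], [-1.43, 4.57], [0, 2.65], [-2.85, 2.85]. Speed limits (rad/s): [2.79, 2.79, 3.14, 3.14, 3.14, 3.14].

## Interface

Orientations are given as a unit quaternion [x, y, z, w].
In Python, from station import manip, cams, sign_off gives the robot as it stands.
- The arm moves only by the tool carry_out, never from a script. Its argument "targets" is a list that holds one entry, the list of rows, each a list of 7 numbers: the shift along the tool's x, y, z in cm, then the turn, a rotation vector about the tool's x, y, z in degrees, then the finger opening in cm, from 0 to 8.54. A call has 1 to 12 rows; each row is the pose to reach, as a shift and turn from the pose commanded when the call began, along the tool's axes at that moment; what a row does not reach only later rows make up. A row lasts 1/12 s, in which the tool goes at most 41.7 mm and 7.16 degrees, less where a joint would pass 70% of its speed; a pose out of reach is approached as far as the arm can. A call with a gripper value outside its range is refused whole. The fingers move at their own pace and stop on an object; "force" is the grip in N (left out, the last holds). Time passes only in rows, so rows that repeat a pose let the fingers close. It gives the time, the measured TCP pose, the force, the opening and the grip force at its end, in the units of the state.
- manip.sense(): the state, without advancing time (a new reading comes with each control period).
- cams.snapshot(name): name is "scene" or "top"; returns the picture (384x512x3 uint8, red, green, blue); there is no depth.
- cams.camera_info(name): a dict with "K" (3x3 intrinsics, pixels), "T" (4x4, takes a point from camera to world coordinates). Camera axes: x right, y down, z forward; pixel columns grow to the right and rows downward; lengths in m; the calibration is good to about 2 mm. A picture is of the moment at which its call begins. camera_info takes no time and is no camera call.
- sign_off(): hands the job in; it is judged then, once.
The state is a dict: "t": time; "q": joint angles; "qd": joint speeds; "tau": joint torques, N m; "tcp_pos": TCP position; "tool_rot": TCP orientation; "force": force on the tool from outside, world axes, zero at the start; "ft_torque": the same for the moment, N m; "finger_gap": opening from 0.0 (shut) to 1.0 (fully open); "gripper_force": force on a finger pad.
Only numpy, scipy, OpenCV 4.12 (cv2) and the standard library are available. Lean on these libraries where they do the work, as an engineer would, in place of code of your own. Each camera call takes 0.05 s, during which the arm holds its last target. There are 200 camera calls.

## Working session

There is one attempt and no reset: what is moved stays moved. The work goes in short steps, Python scripts to look and compute and a tool call to move; the robot and the scene stay as the last step left them, time stands still between calls to the robot, and variables do not carry over. Pictures are saved under pics/ and viewed, at most 14 in all, crops included, and the job is handed in when it is done.

Besides the shell and the picture viewer there is one more tool, called as name(argument=value, ...), one argument or row to a line, values as JSON. carry_out: Moves the arm, as the interface text tells. Its arguments: {"type":"object","properties":{"targets":{"type":"array"},"force":{"type":"number"}},"required":["targets"]}

```bash
mkdir -p pics; ls; python3 - <<'E'
from station import manip, cams
import cv2, numpy as np
np.set_printoptions(precision=4,suppress=True)
for n in ("scene","top"):
    im=cams.snapshot(n); cv2.imwrite(f"pics/{n}0.png",im[:,:,::-1])
    c=cams.camera_info(n); print(n,np.array(c["K"]),np.array(c["T"]))
print(manip.sense())
E
```

```text
pics
scene [[480.3852   0.     250.7155]
 [  0.     480.3852 181.0174]
 [  0.       0.       1.    ]] [[-0.5252  0.5977 -0.6058  1.3507]
 [ 0.8509  0.3807 -0.362   0.4264]
 [ 0.0143 -0.7055 -0.7085  0.9735]
 [ 0.      0.      0.      1.    ]]
top [[358.608    0.     260.9503]
 [  0.     358.608  188.5914]
 [  0.       0.       1.    ]] [[-0.0203 -0.9931  0.1154  0.4884]
 [-0.9995  0.0175 -0.025  -0.0422]
 [ 0.0228 -0.1159 -0.993   0.9821]
 [ 0.      0.      0.      1.    ]]
{'t': 0.1, 'q': array([ 1.0215,  0.5284,  1.4338, -0.    ,  1.1814, -0.1785]), 'qd': array([ 0.0001, -0.0026, -0.0036, -0.    ,  0.0006, -0.    ]), 'tau': array([  0.0006, -44.3306, -17.8588,  -0.0002,   0.0038,  -0.    ]), 'tcp_pos': array([0.2261, 0.582 , 0.2152]), 'tool_rot': array([ 0.1844,  0.9829, -0.0009, -0.0003]), 'force': array([ 0.3192, -0.4809,  0.1626]), 'ft_torque': array([-0.0092, -0.0024,  0.1004]), 'gripper_force': 0.0, 'finger_gap': 0.9971077945179466}
```

View pics/top0.png

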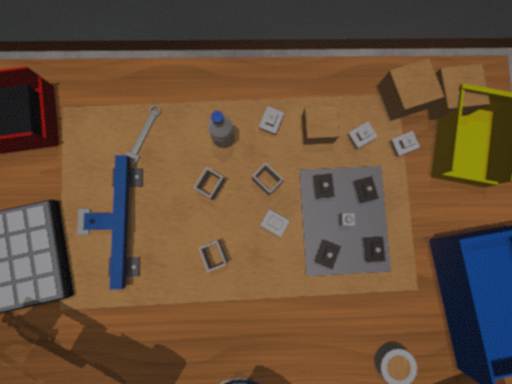

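View pics/scene0.png

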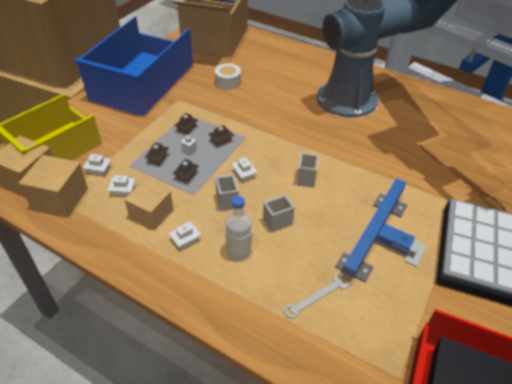

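The top view shows three tubes at (209,183), (267,179) and (213,256). Four black plugs stand on the mat at (324,186), (366,189), (327,254) and (373,250), with the pin block at (348,219). The rail runs from (121,158) to (118,287), with its anchor at about (88,221).

Possible mix-ups:
- White plugs at (271,120), (363,135), (405,144) and (275,222) are decoys.
- The black ones on the mat match the description.
- The open grey rectangles are the tubes, and the blue bar is the rail. The blue tray at right is not.

```bash
cat > h.py <<'E'
from station import manip, cams
import cv2, numpy as np
np.set_printoptions(precision=4,suppress=True)
def ray(n,uv,z):
    c=cams.camera_info(n);K=np.array(c["K"]);T=np.array(c["T"])
    uv=np.atleast_2d(np.array(uv,float))
    d=np.c_[uv,np.ones(len(uv))]@np.linalg.inv(K).T@T[:3,:3].T
    return (T[:3,3]+d*((z-T[2,3])/d[:,2])[:,None])[:,:2]
def proj(n,P):
    c=cams.camera_info(n);K=np.array(c["K"]);T=np.linalg.inv(np.array(c["T"]))
    p=np.atleast_2d(P)@T[:3,:3].T+T[:3,3]; p=p@K.T
    return p[:,:2]/p[:,2:]
def rects(n,mask,z,amin,amax,roi):
    out=[];m=np.zeros_like(mask);x0,y0,x1,y1=roi;m[y0:y1,x0:x1]=mask[y0:y1,x0:x1]
    for c in cv2.findContours(m,cv2.RETR_EXTERNAL,cv2.CHAIN_APPROX_NONE)[0]:
        if amin<cv2.contourArea(c)<amax:
            w=ray(n,c[:,0,:],z).astype(np.float32)*1000
            r=cv2.minAreaRect(w); mm=cv2.moments(c)
            (a,b)=r[1];ang=r[2] if a>=b else r[2]+90
            ang=(ang+90)%180-90
            out.append((np.round([mm['m10']/mm['m00'],mm['m01']/mm['m00']]),np.round(r[0],1),np.round(sorted(r[1]),1),round(ang,1)))
    return out
E
cat > a.py <<'E'
from h import *
im=cv2.imread("pics/top0.png")
hsv=cv2.cvtColor(im,cv2.COLOR_BGR2HSV);H,S,V=cv2.split(hsv)
blue=((H>100)&(H<125)&(S>120)&(V>60)).astype(np.uint8)*255
print("blue");[print(*r) for r in rects("top",blue,.06,100,1e5,(70,140,150,300))]
dark=((V<75)).astype(np.uint8)*255
print("plugs");[print(*r) for r in rects("top",dark,.03,60,2000,(300,165,392,276))]
gray=((S<60)&(V>60)).astype(np.uint8)*255
print("tubes");[print(*r) for r in rects("top",gray,.07,60,2000,(180,155,300,285))]
cr=lambda x,y,w,h,s:cv2.resize(im[y:y+h,x:x+w],None,fx=s,fy=s,interpolation=cv2.INTER_CUBIC)
A=cr(190,160,100,120,4);B=cr(302,165,88,110,4)
o=np.zeros((600,800,3),np.uint8);o[:480,:400]=A;o[:440,410:762]=B
cv2.imwrite("pics/c1.png",o)
cv2.imwrite("pics/c2.png",cr(70,145,80,150,4))
E
python3 a.py
```

```text
blue
[114. 222.] [520.7 333.6] [101.8 334. ] -0.9
plugs
[327. 254.] [ 423.9 -236.2] [50.8 62.6] -23.8
[374. 249.] [ 433.8 -360.4] [54.9 65.3] 1.8
[365. 190.] [ 591.7 -347.1] [55.1 63.2] 13.0
[323. 186.] [ 603.7 -234.2] [50.1 62.9] 4.2
tubes
[213. 255.] [428.7  58.9] [54.4 64.6] 21.1
[274. 223.] [507.2 -97.7] [48.5 61.6] 59.9
[209. 182.] [612.8  68.4] [54.  65.4] -32.3
[267. 178.] [621.4 -81.6] [53.1 65.7] 45.4
```

View pics/c1.png

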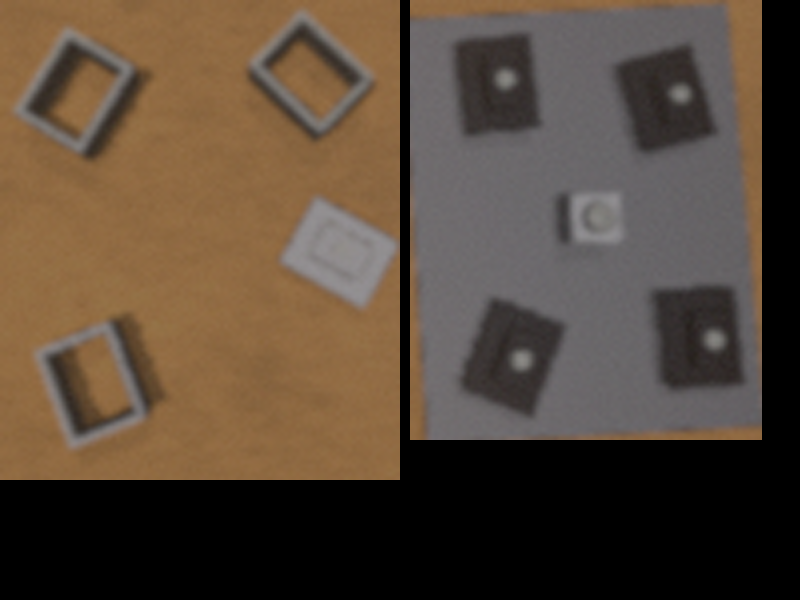

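View pics/c2.png

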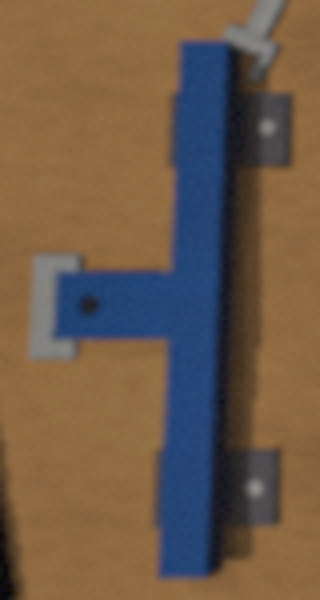

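The crops confirm the open grey tube rims, the four black plugs each with a light dot on top of its block, and the pin head at crop (598,217). The anchor bore is at crop 2 (89,305), full image (92.2,221.2). The wrench jaw sits just beside the rail's far end, at crop 2 (250,45). Next I refine the measurements.

```bash
cat > b.py <<'E'
from h import *
im=cv2.imread("pics/top0.png")
hsv=cv2.cvtColor(im,cv2.COLOR_BGR2HSV);H,S,V=cv2.split(hsv)
print("V row across tube",V[255,198:232],S[255,198:232])
print("rail row V",V[190,110:140],"S",S[190,110:140])
for t in (115,130,145):
    g=((S<70)&(V>t)).astype(np.uint8)*255
    print("tubes",t);[print(*r) for r in rects("top",g,.07,60,2000,(180,155,300,285)) if abs(r[0][0]-274)>2 or r[0][1]<200]
# knobs
g=(V>110).astype(np.uint8)*255
for x,y in ((326,185),(372,189),(330,255),(380,250)):
    p=V[y-7:y+8,x-7:x+8].astype(float);p=np.clip(p-90,0,None);yy,xx=np.mgrid[y-7:y+8,x-7:x+8]
    u=(p*xx).sum()/p.sum(),(p*yy).sum()/p.sum();print("knob",np.round(u,1),ray("top",[u],.052)*1000)
# rail left edge, subpixel
L=[];
for y in list(range(165,205))+list(range(240,280)):
    r=im[y,100:135].astype(float); b=r[:,0]-r[:,2]; k=np.where(b>0)[0]; L.append((100+k[0]-b[k[0]]/(b[k[0]]-b[k[0]-1]),y,100+k[-1]))
L=np.array(L);w=ray("top",L[:,:2],.06)*1000
pf=np.polyfit(w[:,0],w[:,1],1);print("left edge y=",pf,"ang",np.degrees(np.arctan(pf[0])), "res",np.std(w[:,1]-np.polyval(pf,w[:,0])))
w2=ray("top",L[:,[2,1]],.06)*1000;print("width",np.mean(w[:,1]-w2[:,1]))
print("ends",ray("top",[[123,155.5],[116,288.8]],.06)*1000)
print("bore",ray("top",[[92.1,221.1]],.038)*1000)
print("pin head",ray("top",[[302+(598-410)/4,165+217/4]],.057)*1000)
E
python3 b.py
```

```text
V row across tube [148 146 148 143 131 105  73  56  54  74  88  98  98 111 131 142 146 146
 149 147 145 144 137 131 122  94  67  71  86  96 101 111 131 141] [138 134 103  57  25  15  28  55 104 110 136 135 143 138 138 142 140 141
 133 137 139 131  91  39  17  11  46 104 127 135 136 138 132 137]
rail row V [148 147 140 111 110 115 115 118 117 114 115 117 116 115 109  86  54  34
  34  52  63  66  74  85  97 121 136 141 142 141] S [138 139 117  46  97 166 186 164 170 181 184 177 174 182 173 169 118  75
  38  88 121 127 134 135 131 135 143 137 135 141]
tubes 115
[212. 256.] [427.7  60.8] [49.9 65.4] 20.6
[208. 182.] [613.9  70.7] [49.3 65.7] -32.1
tubes 130
tubes 145
knob [325.9 184. ] [[ 605.6764 -236.401 ]]
knob [374.4 187.3] [[ 594.7706 -364.379 ]]
knob [330.7 255.6] [[ 420.2972 -241.1444]]
knob [382.1 249.2] [[ 433.6616 -375.1671]]
left edge y= [ -0.0156 323.8696] ang -0.8935534958075944 res 1.1861125471497012
width 40.40074950879587
ends [[688.3363 290.7913]
 [351.2729 299.99  ]]
bore [[520.9592 374.1077]]
pin head [[ 512.0965 -291.6207]]
```

carry_out(
  targets=[
    [[-58.3,-71.1,0,0,0,68.7,6],[-58.3,-71.1,0,0,0,68.7,6],[-58.3,-71.1,0,0,0,68.7,6],[-58.3,-71.1,0,0,0,68.7,6],[-58.3,-71.1,0,0,0,68.7,6],[-58.3,-71.1,0,0,0,68.7,6],[-58.3,-71.1,0,0,0,68.7,6],[-58.3,-71.1,0,0,0,68.7,6],[-58.3,-71.1,0,0,0,68.7,6],[-58.3,-71.1,0,0,0,68.7,6],[-58.3,-71.1,0,0,0,68.7,6],[-58.3,-71.1,0,0,0,68.7,6]],
  ],
  force=40,
)

```text
t: 1.1
tcp_pos: [0.3817, 0.1054, 0.2161]
tool_rot: [0.707, 0.707, -0.0, -0.0]
force: [1.5, 0.5, 0.2]
finger_gap: 0.705
gripper_force: 0.0
```

```bash
cat > c.py <<'E'
from h import *
im=cv2.imread("pics/top0.png")
hsv=cv2.cvtColor(im,cv2.COLOR_BGR2HSV);H,S,V=cv2.split(hsv)
for t in (95,105,115):
    g=((S<75)&(V>t)).astype(np.uint8)*255
    print("tubes",t);[print(*r) for r in rects("top",g,.07,40,2000,(180,155,300,285)) if abs(r[0][0]-274)>2 or r[0][1]<200]
for x,y in ((325.75,184.75),(369.75,188.25),(329.75,255),(378,250)):
    x,y=int(round(x)),int(round(y))
    for _ in range(3):
        a=slice(int(round(y))-3,int(round(y))+4),slice(int(round(x))-3,int(round(x))+4)
        p=np.clip(V[a].astype(float)-75,0,None);yy,xx=np.mgrid[a];x,y=(p*xx).sum()/p.sum(),(p*yy).sum()/p.sum()
    print("knob",np.round([x,y],1),ray("top",[[x,y]],.052)*1000)
print(ray("top",[[348.5,219.2]],.057))
E
python3 c.py
cat > plan.py <<'E'
import sys
from h import *
# args: x y z(mm) yaw_y(deg) -> tool shift cm, turn deg
s=manip.sense();from scipy.spatial.transform import Rotation as R
M=R.from_quat(s["tool_rot"]).as_matrix();y0=np.degrees(np.arctan2(M[1,1],M[0,1]))
print("t",round(s["t"],2),"tcp",s["tcp_pos"]*1000,"yaw",round(y0,1),"tilt",round(M[2,2],4),"gap",round(s["finger_gap"]*85.4,1),"F",s["force"],"grip",round(s["gripper_force"],1))
for a in sys.argv[1:]:
    x,y,z,w=map(float,a.split(","))
    d=M.T@(np.array([x,y,z])/1000-s["tcp_pos"])*100
    print(a,"->",np.round(d,2),"turn",np.round(-((w-y0+90)%180-90),1))
E
python3 plan.py 512,-292,110,0
```

```text
tubes 95
[212. 256.] [427.8  60.7] [51.7 66.1] 20.9
[208. 182.] [613.7  69.9] [51.8 66.2] -32.1
[268. 178.] [623.  -82.5] [51.3 65.8] 43.9
tubes 105
[212. 256.] [427.8  60.7] [51.7 66.1] 20.9
[208. 182.] [614.   70.4] [50.5 66.2] -31.9
[268. 177.] [623.8 -82.3] [50.1 64.8] 45.5
tubes 115
[212. 256.] [427.7  61.3] [50.7 66. ] 20.3
[208. 182.] [614.2  70.8] [49.6 66.2] -31.9
knob [325.4 184.2] [[ 605.0347 -235.2112]]
knob [369.2 188. ] [[ 593.0844 -350.2899]]
knob [329.5 254.6] [[ 422.8306 -238.1669]]
knob [377.7 249.5] [[ 433.0456 -363.604 ]]
[[ 0.5123 -0.2903]]
t 1.1 tcp [381.713  105.3703 216.0811] yaw 0.1 tilt -1.0 gap 60.2 F [1.4819 0.5021 0.2304] grip 0.0
512,-292,110,0 -> [-39.75  12.99  10.6 ] turn 0.1
```

carry_out(
  targets=[
    [[-39.65,13.05,0,0,0,0,5],[-39.65,13.05,0,0,0,0,5],[-39.65,13.05,0,0,0,0,5],[-39.65,13.05,0,0,0,0,5],[-39.65,13.05,0,0,0,0,5],[-39.65,13.05,0,0,0,0,5],[-39.65,13.05,0,0,0,0,5],[-39.65,13.05,0,0,0,0,5],[-39.65,13.05,4,0,0,0,5],[-39.65,13.05,8,0,0,0,5],[-39.65,13.05,11,0,0,0,5],[-39.65,13.05,11,0,0,0,5]],
  ],
)

```text
t: 2.1
tcp_pos: [0.5115, -0.2907, 0.102]
tool_rot: [0.708, 0.707, -0.0, -0.002]
force: [-0.2, -0.2, -0.4]
finger_gap: 0.59
gripper_force: 0.0
```

```bash
python3 plan.py 512.2,-291,64,0
cat > snap.py <<'E'
import sys
from h import *
n,f,x,y,w,h,s=sys.argv[1:];x,y,w,h=map(int,(x,y,w,h));s=float(s)
im=cams.snapshot(n)[:,:,::-1].copy();cv2.imwrite(f"pics/{f}_full.png",im)
cv2.imwrite(f"pics/{f}.png",cv2.resize(im[y:y+h,x:x+w],None,fx=s,fy=s,interpolation=cv2.INTER_CUBIC))
E
python3 snap.py scene s1 120 80 160 120 4
python3 - <<'E'
from h import *
im=[[(457,42),(467,135),(528,36),(539,127)],[(616,65),(643,152),(690,47),(716,132)],[(492,298),(462,390),(563,325),(533,415)],[(653,290),(660,388),(733,287),(742,384)]]
for p in im:
    w=ray("top",[((a-410)/4+302,b/4+165) for a,b in p],.03)*1000
    print([round(float(np.degrees(np.arctan2(*(w[i]-w[i+1])[::-1]))),1) for i in (0,2)],w.mean(0))
E
```

```text
t 2.1 tcp [ 511.4976 -290.6913  102.0034] yaw -0.1 tilt -1.0 gap 50.3 F [-0.1516 -0.2006 -0.3658] grip 0.0
512.2,-291,64,0 -> [-0.04  0.08  3.8 ] turn -0.1
[4.0, 4.4] [ 602.5399 -235.5244]
[14.5, 13.9] [ 591.0516 -348.9556]
[-20.5, -21.2] [ 422.3691 -237.9363]
[1.1, 2.0] [ 432.5497 -360.7719]
```

View pics/s1.png

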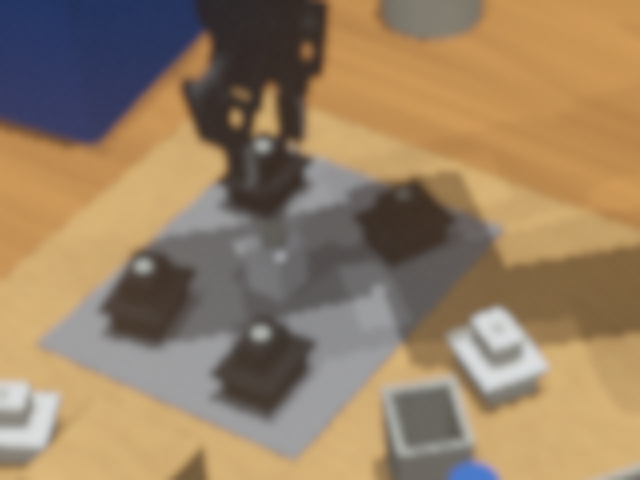

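The picture shows the hand straight above the pin block at crop (265,240), clear of the four plugs. I'll go down and grip.

carry_out(
  targets=[
    [[0,0.07,2.5,0,0,0,4],[0,0.07,3.6,0,0,0,4],[0,0.07,3.6,0,0,0,4],[0,0.07,3.6,0,0,0,4],[0,0.07,3.6,0,0,0,1],[0,0.07,3.6,0,0,0,1],[0,0.07,3.6,0,0,0,1],[0,0.07,3.6,0,0,0,1],[0,0.07,3.6,0,0,0,1],[0,0.07,3.6,0,0,0,1],[0,0.07,3.6,0,0,0,1],[0,0.07,3.6,0,0,0,1]],
  ],
  force=40,
)

```text
t: 3.15
tcp_pos: [0.5134, -0.2891, 0.0702]
tool_rot: [0.707, 0.707, -0.0, 0.0]
force: [-0.7, -0.2, -0.3]
finger_gap: 0.115
gripper_force: 0.0
```

```bash
python3 plan.py 512.2,-291,64,0
```

```text
t 3.15 tcp [ 513.4054 -289.1312   70.183 ] yaw 0.1 tilt -1.0 gap 9.8 F [-0.6863 -0.1874 -0.3014] grip 0.0
512.2,-291,64,0 -> [-0.19 -0.12  0.62] turn 0.1
```

carry_out(
  targets=[
    [[0,0,0,0,0,0,4.5],[0,0,0,0,0,0,4.5],[0,0,0,0,0,0,4.5],[0,0,0.7,0,0,0,4.5],[0,0,0.7,0,0,0,4.5],[0,0,0.7,0,0,0,4.5],[0,0,0.7,0,0,0,1],[0,0,0.7,0,0,0,1],[0,0,0.7,0,0,0,1],[0,0,0.7,0,0,0,1],[0,0,0.7,0,0,0,1],[0,0,0.7,0,0,0,1]],
  ],
  force=40,
)

```text
t: 4.15
tcp_pos: [0.5134, -0.2891, 0.0632]
tool_rot: [0.707, 0.707, 0.0, 0.0]
force: [-0.5, -0.1, 0.2]
finger_gap: 0.117
gripper_force: 0.0
```

```bash
python3 plan.py 512.2,-291,64,0; python3 snap.py scene s2 140 90 120 90 6.5
```

```text
t 4.15 tcp [ 513.4388 -289.1348   63.199 ] yaw 0.1 tilt -1.0 gap 10.0 F [-0.4536 -0.112   0.2202] grip 0.0
512.2,-291,64,0 -> [-0.19 -0.12 -0.08] turn 0.1
```

View pics/s2.png

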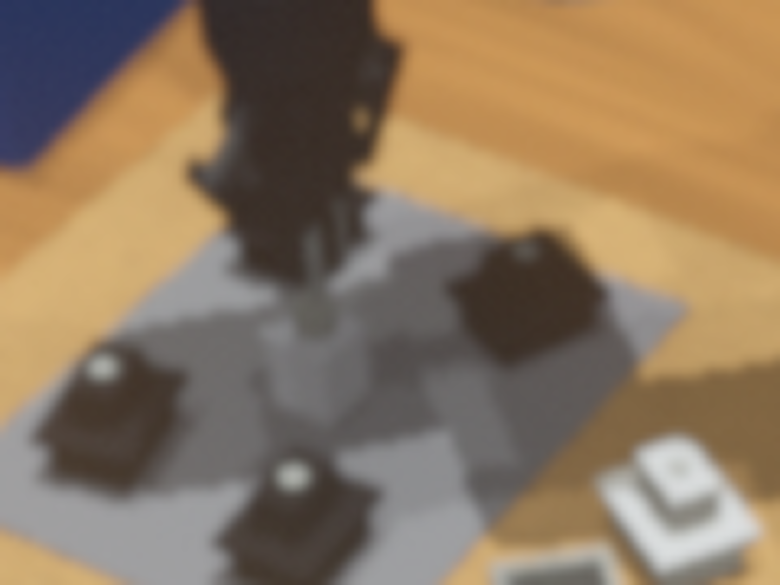

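The fingertips end at crop (315,285), right at the top of the pin head (312,310), so they look too high or behind it. I'll check by projection.

```bash
python3 - <<'E'
from h import *
print("tip px",proj("scene",[[.5134,-.2891,.0632-.019],[.5134,-.2891,.0632],[.5134,-.2891,.057]]))
print("pin px pred",proj("scene",[[.5122,-.2905,.057],[.5122,-.2905,.043],[.5122,-.2905,0.003]]))
for z in (.05,.054,.057): print(ray("scene",[[140+312/6.5,90+310/6.5]],z))
im=cv2.imread("pics/scene0.png")
cv2.imwrite("pics/s0c.png",cv2.resize(im[105:185,140:240],None,fx=7,fy=7,interpolation=cv2.INTER_CUBIC))
E
python3 snap.py top t2 300 150 100 130 4.5
```

```text
tip px [[189.2116 141.5028]
 [188.7174 136.5626]
 [188.8797 138.185 ]]
pin px pred [[188.7433 137.7983]
 [189.1068 141.4246]
 [190.1179 151.5128]]
[[ 0.5066 -0.2981]]
[[ 0.5102 -0.295 ]]
[[ 0.513  -0.2926]]
```

View pics/s0c.png

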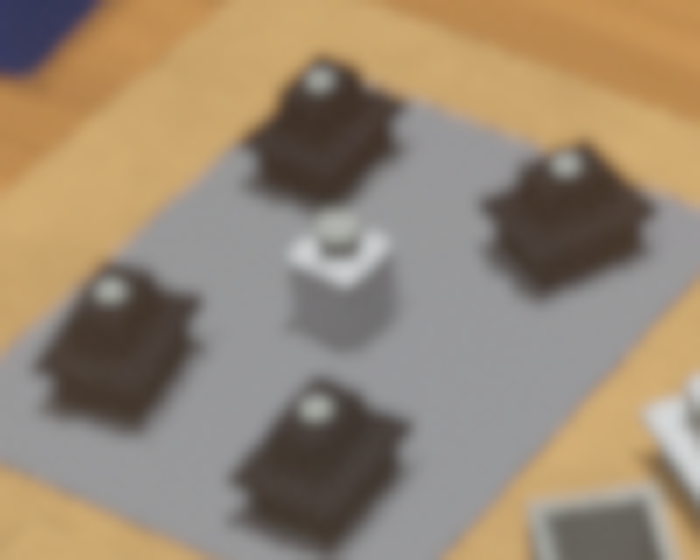

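View pics/t2.png

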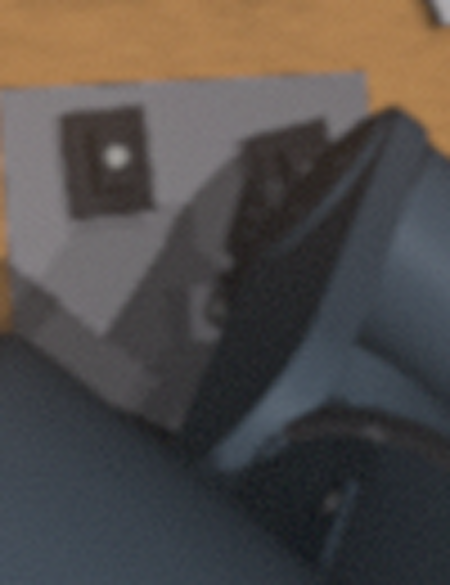

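carry_out(
  targets=[
    [[0,0,0.1,0,0,0,1],[0,0,0.15,0,0,0,1],[0,0,0.2,0,0,0,1],[0,0,0.25,0,0,0,1],[0,0,0.25,0,0,0,1]],
  ],
)

```text
t: 4.67
tcp_pos: [0.5133, -0.2891, 0.0604]
tool_rot: [0.707, 0.707, -0.0, -0.0]
force: [-0.9, -0.2, -0.4]
finger_gap: 0.117
gripper_force: 0.0
```

```bash
python3 plan.py;python3 snap.py scene s3 140 90 120 90 6.5
```

```text
t 4.67 tcp [ 513.3184 -289.0524   60.4331] yaw 0.1 tilt -1.0 gap 10.0 F [-0.8769 -0.2062 -0.4481] grip 0.0
```

View pics/s3.png

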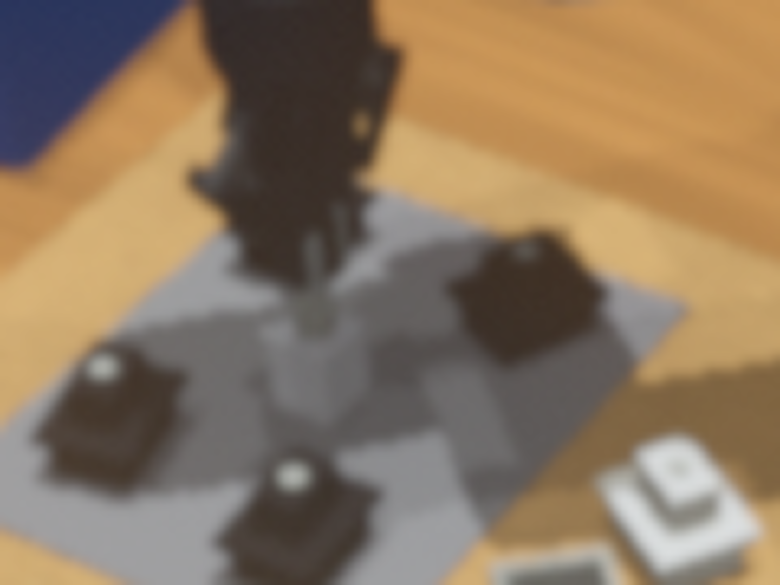

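The light pad stripes end at about crop (315,278), still above the pin head at (315,300). I'll solve for the tip height from the pictures.

```bash
python3 - <<'E'
from h import *
for z in (.08,.09,.1,.11): print(z,"s1 tips near/far",proj("scene",[[.5367,-.2907,z],[.4863,-.2907,z]]).round(1).tolist())
for z in (.04,.05,.06,.07): print(z,"s3",proj("scene",[[.5183,-.289,z],[.5083,-.289,z]]).round(1).tolist())
a=cv2.imread("pics/s1_full.png");b=cv2.imread("pics/s3_full.png")
o=np.zeros((560,800,3),np.uint8)
for i,m in enumerate((a,b)):
    g=cv2.convertScaleAbs(m[95:165,165:215],alpha=2.2,beta=10);o[:,400*i:400*i+400]=cv2.resize(g,(400,560),interpolation=cv2.INTER_CUBIC)
cv2.imwrite("pics/cmp.png",o)
E
```

```text
0.08 s1 tips near/far [[182.9, 136.3], [193.4, 127.0]]
0.09 s1 tips near/far [[182.7, 133.6], [193.1, 124.3]]
0.1 s1 tips near/far [[182.3, 130.8], [192.9, 121.6]]
0.11 s1 tips near/far [[182.0, 128.1], [192.7, 118.9]]
0.04 s3 [[188.4, 143.5], [190.4, 141.7]]
0.05 s3 [[188.1, 140.9], [190.1, 139.1]]
0.06 s3 [[187.8, 138.3], [189.9, 136.5]]
0.07 s3 [[187.6, 135.7], [189.6, 133.8]]
```

View pics/cmp.png

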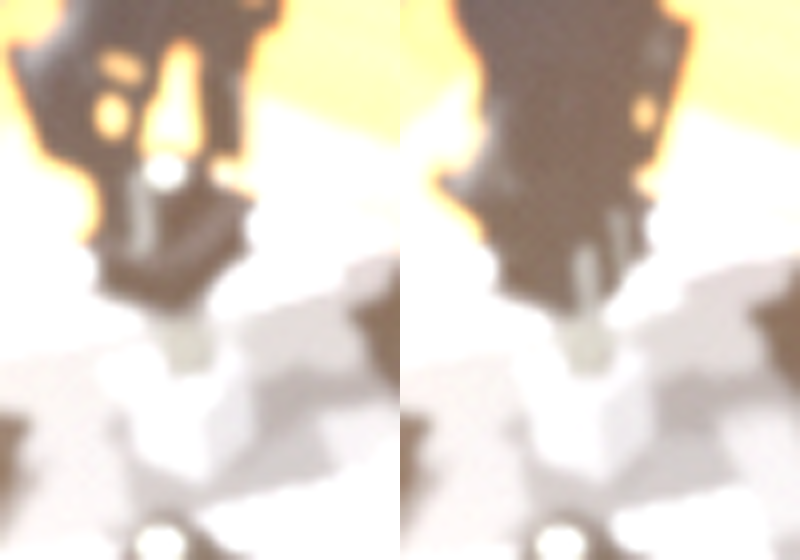

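carry_out(
  targets=[
    [[0,0,0.2,0,0,0,1],[0,0,0.3,0,0,0,1],[0,0,0.4,0,0,0,1],[0,0,0.5,0,0,0,1],[0,0,0.6,0,0,0,1],[0,0,0.6,0,0,0,1]],
  ],
)

```text
t: 5.22
tcp_pos: [0.5133, -0.289, 0.0544]
tool_rot: [0.707, 0.707, -0.0, -0.0]
force: [-0.1, 0.4, -1.3]
finger_gap: 0.117
gripper_force: 0.0
```

carry_out(
  targets=[
    [[0,0,0.1,0,0,0,1],[0,0,0.2,0,0,0,1],[0,0,0.3,0,0,0,1],[0,0,0.35,0,0,0,1],[0,0,0.35,0,0,0,1]],
  ],
)

```text
t: 5.63
tcp_pos: [0.5133, -0.2891, 0.051]
tool_rot: [0.707, 0.707, -0.0, -0.0]
force: [0.4, 0.1, -0.2]
finger_gap: 0.113
gripper_force: 0.0
```

```bash
python3 plan.py;python3 snap.py scene s4 165 95 50 70 8
```

```text
t 5.63 tcp [ 513.3142 -289.0549   50.978 ] yaw 0.1 tilt -1.0 gap 9.7 F [ 0.441   0.1342 -0.2352] grip 0.0
```

View pics/s4.png

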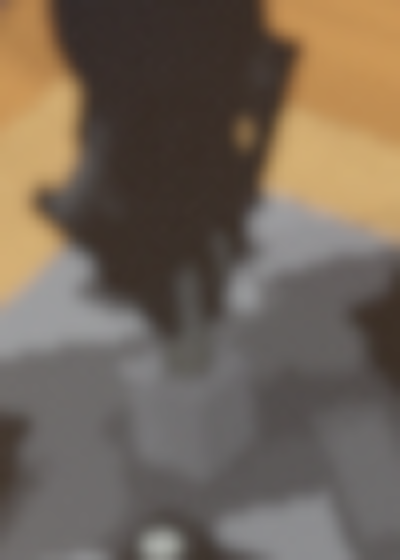

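The dark tip boundary at crop (190,338) corresponds to about z=0.063, so the tips are well above the reported TCP. I'll open, go lower and close. If I overshoot, the jaws only meet the 32 mm block, which is harmless.

carry_out(
  targets=[
    [[0,0,-0.4,0,0,0,4.5],[0,0,-0.4,0,0,0,4.5],[0,0,-0.4,0,0,0,4.5],[0,0,0.5,0,0,0,4.5],[0,0,1,0,0,0,4.5],[0,0,1,0,0,0,4.5],[0,0,1,0,0,0,1],[0,0,1,0,0,0,1],[0,0,1,0,0,0,1],[0,0,1,0,0,0,1],[0,0,1,0,0,0,1],[0,0,1,0,0,0,1]],
  ],
  force=40,
)

```text
t: 6.68
tcp_pos: [0.5102, -0.2887, 0.0423]
tool_rot: [0.706, 0.708, -0.002, -0.003]
force: [-8.6, -0.3, 11.9]
finger_gap: 0.119
gripper_force: 8.9
```

```bash
python3 plan.py
```

```text
t 6.68 tcp [ 510.1802 -288.6794   42.2569] yaw 0.1 tilt -1.0 gap 10.2 F [-8.598  -0.3005 11.9195] grip 8.9
```

carry_out(
  targets=[
    [[0,0,-0.5,0,0,0,4.5],[0,0,-0.5,0,0,0,4.5],[0,0,-0.5,0,0,0,4.5],[0,0,0.5,0,0,0,4.5],[0,0,0.9,0,0,0,4.5],[0,0,0.9,0,0,0,4.5],[0,0,0.9,0,0,0,1],[0,0,0.9,0,0,0,1],[0,0,0.9,0,0,0,1],[0,0,0.9,0,0,0,1],[0,0,0.9,0,0,0,1],[0,0,0.9,0,0,0,1]],
  ],
  force=40,
)

```text
t: 7.68
tcp_pos: [0.5128, -0.2888, 0.032]
tool_rot: [0.707, 0.708, -0.0, -0.001]
force: [-3.0, -0.7, 0.1]
finger_gap: 0.205
gripper_force: 39.0
```

```bash
python3 plan.py
```

```text
t 7.68 tcp [ 512.7811 -288.8421   31.9896] yaw 0.1 tilt -1.0 gap 17.5 F [-2.9555 -0.6671  0.0866] grip 39.0
```

carry_out(
  targets=[
    [[0,0,-1,0,0,0,1],[0,0,-3,0,0,0,1],[0,0,-6,0,0,0,1],[0,0,-10,0,0,0,1],[0,0,-10,0,0,0,1],[0,0,-10,0,0,0,1]],
  ],
  force=60,
)

```text
t: 8.18
tcp_pos: [0.516, -0.2907, 0.1359]
tool_rot: [0.707, 0.707, 0.001, 0.004]
force: [-0.0, 0.5, -1.1]
finger_gap: 0.191
gripper_force: 58.7
```

```bash
python3 plan.py 521,374,135,0; python3 snap.py scene s5 140 60 110 110 5; python3 snap.py top t5 300 165 90 110 5; python3 - <<'E'
from h import *
a=cv2.imread("pics/s5_full.png")[60:170,140:250];b=cv2.imread("pics/t5_full.png")[165:275,300:400]
o=np.zeros((550,800,3),np.uint8);o[:440,:440]=cv2.resize(cv2.convertScaleAbs(a,alpha=1.5),(440,440),interpolation=3);o[:396,440:800]=cv2.resize(b,(360,396),interpolation=3)
cv2.imwrite("pics/c5.png",o)
E
```

```text
t 8.18 tcp [ 515.9687 -290.7187  135.9163] yaw 0.1 tilt -1.0 gap 16.3 F [-0.0331  0.5393 -1.0783] grip 58.7
521,374,135,0 -> [66.47  0.57 -0.26] turn 0.1
```

View pics/c5.png

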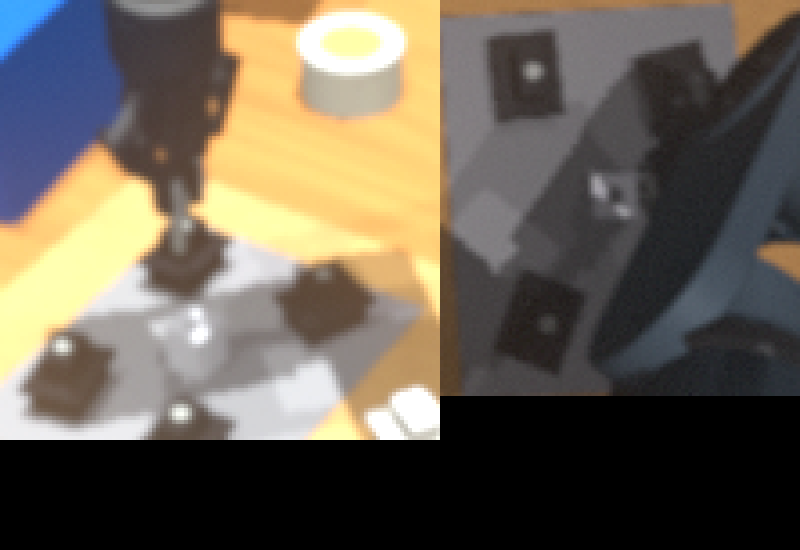

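The pin is out of the block and hangs upright at composite (180,230). The empty hole shows at (618,193), which is top-view pixel (349.4,218.6). I'll refine the bore and hole positions while moving over.

```bash
python3 - <<'E'
from h import *
im=cv2.imread("pics/top0.png");g=cv2.cvtColor(im,cv2.COLOR_BGR2GRAY).astype(float)
def cen(w,u):
    yy,xx=np.mgrid[:w.shape[0],:w.shape[1]];return ((w*xx).sum()/w.sum()+u[0],(w*yy).sum()/w.sum()+u[1])
b=im[217:226,88:97,0].astype(float);w=np.clip(np.median(b)-15-b,0,None);u=cen(w,(88,217));print(b.astype(int));print("bore",u,ray("top",[u],.038)*1000)
# pin block square (bright) in top0, z .043
h=cv2.cvtColor(im,cv2.COLOR_BGR2HSV)[:,:,2]
m=(h>125).astype(np.uint8)*255
print([r for r in rects("top",m,.043,20,600,(335,205,362,235))])
c=h[212:227,341:356];print(c)
im=cv2.imread("pics/t5_full.png");g=cv2.cvtColor(im,cv2.COLOR_BGR2GRAY);print(g[212:227,341:358])
E
python3 plan.py 521.6,375.8,125,0
```

```text
[[116 114 114 110 114 110 115 115 118]
 [114 113 107  98  95 103 111 114 116]
 [112 105  88  73  67  78  98 108 115]
 [109  97  73  49  43  55  82 104 111]
 [111  90  67  42  36  48  79 102 113]
 [112  98  75  51  53  67  90 109 117]
 [114 105  93  79  76  89 104 114 119]
 [114 114 107 105 105 109 114 118 115]
 [115 116 115 117 116 118 118 119 115]]
bore (np.float64(91.7699836867863), np.float64(220.84339314845025)) [[521.6401 374.9776]]
[(array([349., 219.]), array([ 513.4, -294.1]), array([29.1, 31.7]), -2.7)]
[[100 103 107 108 110 111 110 109 112 110 110 112 111 110 106]
 [ 91 105 117 122 124 125 126 124 124 127 126 129 128 119 109]
 [ 82 113 131 138 140 139 132 131 132 135 138 140 140 126 110]
 [ 81 115 141 143 141 133 124 122 124 132 137 142 141 126 108]
 [ 80 118 140 141 130 115 114 121 123 125 130 138 137 127 111]
 [ 80 118 138 137 117 106 118 125 126 127 125 129 131 124 110]
 [ 82 116 139 130 109 106 125 130 129 127 126 127 129 124 113]
 [ 79 116 137 128 109 109 129 134 132 126 121 125 123 120 111]
 [ 78 108 132 131 113 102 119 130 131 126 125 123 124 122 111]
 [ 76 107 131 1
[... 887 characters left out ...]
 73  56  61  77  92  99  97  86  68  56  56]
 [ 63  74  92 106 112  99  74  62  66  80  91  99  98  85  63  49  50]
 [ 59  71  82  90  93  87  81  85  95 100 100  99  96  84  66  52  47]
 [ 61  72  82  85  88  87  89 107 128 131 123 111 101  90  72  55  48]
 [ 62  70  80  87  87  87  90 105 132 147 145 127 108  92  77  65  52]
 [ 60  70  78  83  83  81  83  91 109 133 141 126 105  92  79  71  54]
 [ 59  63  70  75  73  72  74  73  83  97 106 100  90  87  80  72  60]
 [ 56  61  60  62  61  62  62  64  63  70  76  76  77  80  77  72  62]]
t 8.28 tcp [ 513.5448 -288.8844  132.545 ] yaw 0.1 tilt -1.0 gap 16.8 F [-0.4802  0.7494  0.2913] grip 58.7
521.6,375.8,125,0 -> [66.47  0.87  0.73] turn 0.1
```

carry_out(
  targets=[
    [[4,0.6,0,0,0,0,1],[8,0.6,0,0,0,0,1],[12,0.6,0,0,0,0,1],[16,0.6,0,0,0,0,1],[20,0.6,0,0,0,0,1],[24,0.6,0,0,0,0,1],[28,0.6,0,0,0,0,1],[32,0.6,0,0,0,0,1],[36,0.6,0,0,0,0,1],[40,0.6,0,0,0,0,1],[44,0.6,0,0,0,0,1],[46,0.6,0,0,0,0,1]],
  ],
)

```text
t: 9.28
tcp_pos: [0.5172, 0.175, 0.1306]
tool_rot: [0.706, 0.708, -0.001, -0.001]
force: [0.1, -0.1, 0.0]
finger_gap: 0.196
gripper_force: 58.7
```

```bash
python3 plan.py 521.5,378.5,84,0; python3 -c "
from h import *
print(ray('top',[[348.2,219]],.043)*1000,ray('top',[[349.6,219]],.057)*1000)"
```

```text
t 9.28 tcp [517.1933 175.0153 130.6312] yaw 0.2 tilt -1.0 gap 16.7 F [ 0.0578 -0.1125  0.037 ] grip 58.7
521.5,378.5,84,0 -> [20.34  0.52  4.69] turn 0.2
[[ 513.1499 -293.3151]] [[ 512.7101 -293.2132]]
```

carry_out(
  targets=[
    [[4,0.4,0,0,0,0,1],[8,0.4,0,0,0,0,1],[12,0.4,0,0,0,0,1],[16,0.4,0,0,0,0,1],[19,0.4,1,0,0,0,1],[20.3,0.4,3,0,0,0,1],[20.3,0.4,4.7,0,0,0,1],[20.3,0.4,4.7,0,0,0,1],[20.3,0.4,4.7,0,0,0,1],[20.3,0.4,4.7,0,0,0,1],[20.3,0.4,4.7,0,0,0,1],[20.3,0.4,4.7,0,0,0,1]],
  ],
)

```text
t: 10.28
tcp_pos: [0.5237, 0.3736, 0.0862]
tool_rot: [0.707, 0.707, 0.001, 0.0]
force: [-0.2, 0.2, -0.4]
finger_gap: 0.196
gripper_force: 58.7
```

```bash
python3 plan.py 521.5,378.5,84,0; python3 snap.py scene s6 340 180 100 100 4;python3 snap.py top t6 70 180 60 75 4; python3 - <<'E'
from h import *
print("bore px scene",proj("scene",[[.5216,.375,.038]]),"pin bottom pred",proj("scene",[[.5215,.3743,.062],[.5215,.3743,.09]]))
a=cv2.imread("pics/s6_full.png")[180:270,350:430];b=cv2.imread("pics/t6_full.png")[180:255,70:130]
o=np.zeros((600,800,3),np.uint8);o[:450,:400]=cv2.resize(cv2.convertScaleAbs(a,alpha=1.4),(400,450),interpolation=3);o[:500,400:800]=cv2.resize(cv2.convertScaleAbs(b,alpha=1.4),(400,500),interpolation=3)
cv2.imwrite("pics/c6.png",o)
E
```

```text
t 10.28 tcp [523.668  373.5701  86.2412] yaw -0.0 tilt -1.0 gap 16.7 F [-0.2053  0.2152 -0.4432] grip 58.7
521.5,378.5,84,0 -> [ 0.49 -0.22  0.22] turn -0.0
bore px scene [[404.2286 239.8385]] pin bottom pred [[406.3417 233.5752]
 [409.2006 226.2115]]
```

View pics/c6.png

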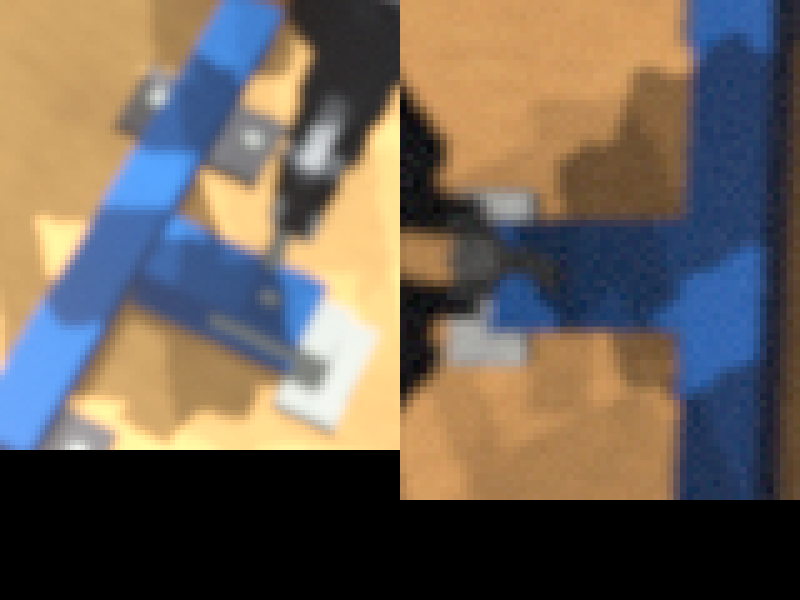

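The scene crop shows the pin shank at (272,235–268), just up and to the side of the bore at (268,296). The pin hangs upright. I'll move over the bore and nearer to it.

carry_out(
  targets=[
    [[0.45,-0.25,0,0,0,0,1],[0.45,-0.25,1,0,0,0,1],[0.45,-0.25,1.8,0,0,0,1],[0.45,-0.25,1.8,0,0,0,1],[0.45,-0.25,1.8,0,0,0,1],[0.45,-0.25,1.8,0,0,0,1]],
  ],
)

```text
t: 10.88
tcp_pos: [0.5201, 0.3783, 0.0666]
tool_rot: [0.707, 0.707, -0.0, -0.0]
force: [0.8, -0.2, -0.2]
finger_gap: 0.196
gripper_force: 58.7
```

```bash
python3 plan.py 521.5,378.5,64,0; python3 - <<'E'
from h import *
im=cams.snapshot("scene")[:,:,::-1].copy();cv2.imwrite("pics/s7_full.png",im)
p=proj("scene",[[.5216,.375,.038],[.5216,.375,.046],[.5216,.375,.05],[.5216,.375,.06]]);print(p)
old=cv2.imread("pics/scene0.png")
print("blue-red old (bore)");print((old[233:246,396:414,0].astype(int)-old[233:246,396:414,2]))
print("now");print((im[226:246,396:416,0].astype(int)-im[226:246,396:416,2]))
E
```

```text
t 10.88 tcp [520.0805 378.3042  66.5964] yaw 0.1 tilt -1.0 gap 16.7 F [ 0.8303 -0.218  -0.1812] grip 58.7
521.5,378.5,64,0 -> [0.02 0.14 0.26] turn 0.1
[[404.2286 239.8385]
 [405.0138 237.8199]
 [405.4093 236.8033]
 [406.4064 234.2401]]
blue-red old (bore)
[[112 112 113 112 112 111 110 103  88  64  34   6 -17 -37 -53 -70 -82 -89]
 [111 112 112 113 113 112 112 112 110 103  88  67  45  23  -1 -26 -50 -68]
 [111 110 111 112 112 112 111 110 112 111 110 106  96  81  61  35   4 -26]
 [111 111 112 113 111 108 104 102 102 106 110 112 113 109 103  88  65  33]
 [112 111 112 111 109 100  85  76  79  88  99 108 112 113 112 111 102  78]
 [111 111 111 111 106  89  60  40  40  56  81 101 110 112 114 114 109  87]
 [110 110 110 112 107  90  59  33  25  37  68  97 110 113 114 114 107  73]
 [109 109 110 110 110  99  80  61  48  53  77 100 111 113 114 112  98  57]
 [102 106 109 110 110 108 101  91  83  84  95 107 113 114 114 108  83  42]
 [ 86  97 104 106 110 110 110 107 104 105 107 112 113 112 111  99  62  25]
 [ 56  72  87  97 103 108 110 112 111 112 112 113 112 113 106  82  41  13]
 [ 21  37  54  71 
[... 1137 characters left out ...]
  91  71
   27 -28]
 [ 57  56  56  55  52  38  21   9   2   6  17  32  46  64  85  96  97  77
   27 -28]
 [ 55  55  56  55  48  34  18   8   4   8  20  36  47  60  82  94  93  67
   17 -28]
 [ 55  55  55  54  47  37  25  15  12  14  26  38  46  58  80  94  87  52
   13 -14]
 [ 53  54  54  52  47  43  36  31  27  27  35  42  46  56  77  90  74  38
   11  -3]
 [ 47  50  53  51  46  45  44  41  40  40  42  45  47  52  71  78  54  24
    7   0]
 [ 34  41  46  46  45  44  44  44  44  44  44  45  45  49  62  60  36  13
    2  -1]
 [ 16  24  31  36  40  41  43  44  44  45  45  45  45  47  50  41  21   6
    1  -1]
 [ 10  11  15  20  26  33  39  41  42  44  44  43  44  43  36  24  10   2
    0  -1]]
```

carry_out(
  targets=[
    [[0.02,0.13,0.2,0,0,0,1],[0.02,0.13,0.4,0,0,0,1],[0.02,0.13,0.5,0,0,0,1],[0.02,0.13,0.6,0,0,0,1],[0.02,0.13,0.7,0,0,0,1],[0.02,0.13,0.8,0,0,0,1],[0.02,0.13,0.8,0,0,0,1]],
  ],
)

```text
t: 11.52
tcp_pos: [0.5212, 0.3785, 0.0589]
tool_rot: [0.707, 0.707, -0.0, -0.0]
force: [0.1, 0.3, -0.5]
finger_gap: 0.198
gripper_force: 58.7
```

```bash
python3 plan.py 521.5,378.5,58.6,0
```

```text
t 11.52 tcp [521.1762 378.5197  58.8503] yaw 0.1 tilt -1.0 gap 16.9 F [ 0.0933  0.2556 -0.521 ] grip 58.7
521.5,378.5,58.6,0 -> [-0.    0.03  0.03] turn 0.1
```

carry_out(
  targets=[
    [[0,0.03,0.1,0,0,0,1],[0,0.03,0.2,0,0,0,1],[0,0.03,0.3,0,0,0,1],[0,0.03,0.4,0,0,0,1],[0,0.03,0.5,0,0,0,1],[0,0.03,0.5,0,0,0,1]],
  ],
)

```text
t: 12.02
tcp_pos: [0.5212, 0.3785, 0.0537]
tool_rot: [0.707, 0.707, -0.001, -0.0]
force: [-3.3, 0.1, 0.0]
finger_gap: 0.196
gripper_force: 58.8
```

```bash
python3 plan.py 521.5,378.5,27,0
```

```text
t 12.02 tcp [521.1956 378.4612  53.6911] yaw 0.1 tilt -1.0 gap 16.7 F [-3.3046  0.1161  0.028 ] grip 58.8
521.5,378.5,27,0 -> [0.01 0.03 2.67] turn 0.1
```

carry_out(
  targets=[
    [[0,-0.04,0.3,0,0,0,1],[0,-0.04,0.6,0,0,0,1],[0,-0.04,0.9,0,0,0,1],[0,-0.04,1.2,0,0,0,1],[0,-0.04,1.5,0,0,0,1],[0,-0.04,1.8,0,0,0,1],[0,-0.04,2.0,0,0,0,1],[0,-0.04,2.2,0,0,0,1],[0,-0.04,2.3,0,0,0,1],[0,-0.04,2.3,0,0,0,1]],
  ],
)

```text
t: 12.85
tcp_pos: [0.5211, 0.3785, 0.0306]
tool_rot: [0.707, 0.707, -0.0, -0.0]
force: [-2.9, 0.3, -2.3]
finger_gap: 0.195
gripper_force: 58.9
```

```bash
python3 plan.py 521.5,378.5,27,0
```

```text
t 12.85 tcp [521.0604 378.4908  30.6175] yaw 0.1 tilt -1.0 gap 16.7 F [-2.9404  0.3444 -2.3406] grip 58.9
521.5,378.5,27,0 -> [0.   0.04 0.36] turn 0.1
```

Now I seat it, allowing a little overtravel, and then release.

carry_out(
  targets=[
    [[0,-0.02,0.15,0,0,0,1],[0,-0.02,0.25,0,0,0,1],[0,-0.02,0.35,0,0,0,1],[0,-0.02,0.45,0,0,0,1],[0,-0.02,0.5,0,0,0,1],[0,-0.02,0.5,0,0,0,1]],
  ],
)

```text
t: 13.35
tcp_pos: [0.5211, 0.3786, 0.027]
tool_rot: [0.707, 0.707, -0.0, -0.0]
force: [-5.4, 0.1, 6.8]
finger_gap: 0.196
gripper_force: 59.7
```

```bash
python3 plan.py 521.5,378.5,27,0
```

```text
t 13.35 tcp [521.0681 378.6086  27.0151] yaw 0.1 tilt -1.0 gap 16.7 F [-5.4141  0.1229  6.7632] grip 59.7
521.5,378.5,27,0 -> [-0.01  0.04  0.  ] turn 0.1
```

carry_out(
  targets=[
    [[0,0,-0.14,0,0,0,4.5],[0,0,-0.14,0,0,0,4.5],[0,0,-0.14,0,0,0,4.5],[0,0,-2,0,0,0,4.5],[0,0,-5,0,0,0,4.5],[0,0,-9,0,0,0,4.5],[-4,0,-10,0,0,7,4.5],[-8,0,-10,0,0,14,4.5],[-12,0,-10,0,0,21,4.5],[-16,0,-10,0,0,28,4.5],[-20,0,-10,0,0,35,4.5],[-24,0,-10,0,0,42,4.5]],
  ],
)

```text
t: 14.35
tcp_pos: [0.5226, 0.1366, 0.1265]
tool_rot: [0.914, 0.405, 0.001, 0.001]
force: [-0.2, -0.6, -0.0]
finger_gap: 0.522
gripper_force: 0.0
```

```bash
python3 plan.py 604,-235,130,-86; python3 - <<'E'
from h import *
im=cams.snapshot("top")[:,:,::-1].copy();cv2.imwrite("pics/t8.png",im)
s=cams.snapshot("scene")[:,:,::-1].copy();cv2.imwrite("pics/s8.png",s)
hsv=cv2.cvtColor(s,cv2.COLOR_BGR2HSV)
b=s[224:246,396:414].astype(int);print("bore-area sat/val");print((b[:,:,0]-b[:,:,2]))
V=cv2.cvtColor(im,cv2.COLOR_BGR2HSV)[:,:,2];dark=(V<75).astype(np.uint8)*255
[print(*r) for r in rects("top",dark,.03,60,2000,(300,165,392,276))]
E
```

```text
t 14.35 tcp [522.639  136.6295 126.5451] yaw -42.3 tilt -1.0 gap 44.6 F [-0.1714 -0.5639 -0.0329] grip 0.0
604,-235,130,-86 -> [-22.03  31.01  -0.31] turn 43.7
bore-area sat/val
[[-96 -96 -96 -95 -96 -96 -96 -96 -96 -95 -96 -95 -95 -96 -96 -95 -95 -94]
 [-95 -96 -95 -95 -96 -96 -96 -96 -96 -95 -95 -96 -95 -96 -96 -96 -95 -95]
 [-84 -90 -93 -95 -95 -95 -95 -95 -95 -95 -95 -96 -95 -96 -96 -96 -96 -96]
 [-51 -70 -81 -89 -92 -94 -95 -95 -95 -94 -95 -95 -95 -95 -95 -95 -96 -96]
 [  3 -26 -49 -66 -76 -84 -90 -93 -95 -95 -95 -95 -95 -95 -96 -96 -95 -96]
 [ 64  35   6 -17 -36 -53 -70 -83 -90 -94 -95 -95 -96 -94 -95 -95 -96 -96]
 [104  90  69  48  25   1 -26 -50 -70 -83 -91 -94 -94 -95 -94 -95 -96 -96]
 [116 113 109  99  83  61  30  -1 -30 -55 -72 -83 -90 -92 -93 -95 -97 -97]
 [116 117 116 115 107  85  57  31   6 -18 -39 -55 -68 -78 -85 -91 -94 -95]
 [117 116 116 115 101  67  37  21  11   2  -9 -19 -28 -40 -55 -71 -83 -90]
 [116 116 116 111  88  44  15   7   4   2   0   2   8   9  -4 -27 -50 -70]
 [115 115 114 109  77  29   6   1   0   0   0   4  17  39  51  34   4 -26]
 [116 115 114 105  69 
[... 207 characters left out ...]
5 114 109  96  65  29   7  -1  -1  -1   1  14  47  84 109 116 110  76]
 [113 113 111 103  86  59  34  16   9   9  18  42  77 104 115 115 101  59]
 [107 111 111 110 104  92  73  54  43  44  56  78 100 113 116 111  85  42]
 [ 91 100 107 110 110 108 101  92  85  85  91 102 111 116 115 102  63  25]
 [ 59  76  90 101 107 110 110 110 108 109 111 113 115 115 110  84  43  13]
 [ 23  39  58  75  89  98 106 110 111 114 115 116 116 114 100  63  25   7]
 [  8  13  23  36  52  69  84  95 102 110 114 114 115 109  84  42  14   2]]
[327. 254.] [ 424.  -235.8] [48.3 60. ] -23.3
[374. 249.] [ 433.7 -360.5] [51.4 61.9] 3.1
[365. 189.] [ 591.7 -347.1] [51.4 60.5] 13.0
[323. 186.] [ 604.4 -233.3] [47.9 59.5] 4.1
```

carry_out(
  targets=[
    [[-22.0,31.0,0,0,0,43.7,5],[-22.0,31.0,0,0,0,43.7,5],[-22.0,31.0,0,0,0,43.7,5],[-22.0,31.0,0,0,0,43.7,5],[-22.0,31.0,0,0,0,43.7,5],[-22.0,31.0,0,0,0,43.7,5],[-22.0,31.0,0,0,0,43.7,5],[-22.0,31.0,0,0,0,43.7,5],[-22.0,31.0,0,0,0,43.7,5],[-22.0,31.0,3,0,0,43.7,5],[-22.0,31.0,6,0,0,43.7,5],[-22.0,31.0,6,0,0,43.7,5]],
  ],
)

```text
t: 15.45
tcp_pos: [0.602, -0.2315, 0.0605]
tool_rot: [0.999, 0.038, -0.004, -0.003]
force: [-1.6, 1.5, -0.7]
finger_gap: 0.584
gripper_force: 0.0
```

```bash
python3 plan.py 604,-235.3,22,-86
```

```text
t 15.45 tcp [ 602.036  -231.4915   60.5024] yaw -85.7 tilt -1.0 gap 49.9 F [-1.6243  1.4871 -0.6901] grip 0.0
604,-235.3,22,-86 -> [0.2  0.42 3.85] turn 0.3
```

carry_out(
  targets=[
    [[0.1,0.2,1.5,0,0,0,5],[0.1,0.2,2.5,0,0,0,5],[0.1,0.2,3,0,0,0,5],[0.1,0.2,3,0,0,0,5],[0.1,0.2,3,0,0,0,5],[0.1,0.2,3,0,0,0,5]],
  ],
)

```text
t: 15.95
tcp_pos: [0.607, -0.2341, 0.0372]
tool_rot: [0.999, 0.038, 0.001, 0.001]
force: [-0.2, 0.4, 0.0]
finger_gap: 0.586
gripper_force: 0.0
```

```bash
python3 plan.py 604,-235.3,22,-86
```

```text
t 15.95 tcp [ 606.9692 -234.1189   37.2023] yaw -85.6 tilt -1.0 gap 50.0 F [-0.188   0.4181  0.0155] grip 0.0
604,-235.3,22,-86 -> [-0.31  0.09  1.52] turn 0.4
```

carry_out(
  targets=[
    [[-0.1,0.09,1,0,0,0,5],[-0.1,0.09,1.6,0,0,0,5],[-0.1,0.09,1.6,0,0,0,4],[-0.1,0.09,1.6,0,0,0,1.5],[-0.1,0.09,1.6,0,0,0,1.5],[-0.1,0.09,1.6,0,0,0,1.5],[-0.1,0.09,1.6,0,0,0,1.5],[-0.1,0.09,1.6,0,0,0,1.5],[-0.1,0.09,1.6,0,0,0,1.5]],
  ],
  force=40,
)

```text
t: 16.7
tcp_pos: [0.6053, -0.2352, 0.0202]
tool_rot: [0.999, 0.038, 0.0, 0.0]
force: [-0.3, -0.2, -0.1]
finger_gap: 0.269
gripper_force: 41.3
```

```bash
python3 plan.py 604,-235.3,22,-86
```

```text
t 16.7 tcp [ 605.3094 -235.1921   20.2468] yaw -85.6 tilt -1.0 gap 23.0 F [-0.2712 -0.224  -0.0593] grip 41.3
604,-235.3,22,-86 -> [-0.13  0.   -0.18] turn 0.4
```

carry_out(
  targets=[
    [[0,0,0,0,0,0,6.5],[0,0,0,0,0,0,6.5],[0,0,0,0,0,0,6.5],[0,0,0,0,0,-90,6.5],[0,0,0,0,0,-90,6.5],[0,0,0,0,0,-90,6.5],[0,0,0,0,0,-90,6.5],[0,0,0,0,0,-90,6.5],[0,0,0,0,0,-90,6.5],[0,0,0,0,0,-90,6.5],[0,0,0,0,0,-90,6.5],[0,0,0,0,0,-90,6.5]],
  ],
)

```text
t: 17.7
tcp_pos: [0.6053, -0.2352, 0.0202]
tool_rot: [0.823, 0.568, 0.0, 0.0]
force: [0.3, 0.5, 0.5]
finger_gap: 0.759
gripper_force: 0.0
```

carry_out(
  targets=[
    [[0,0,0,0,0,-25,6.5],[0,0,0,0,0,-25.6,6.5],[0,0,0,0,0,-25.6,6.5],[0,0,0,0,0,-25.6,6.5],[0,0,0,0,0,-25.6,6.5],[0,0,0,0,0,-25.6,2.5],[0,0,0,0,0,-25.6,2.5],[0,0,0,0,0,-25.6,2.5],[0,0,0,0,0,-25.6,2.5],[0,0,0,0,0,-25.6,2.5],[0,0,0,0,0,-25.6,2.5]],
  ],
  force=40,
)

```text
t: 18.62
tcp_pos: [0.6055, -0.2353, 0.0203]
tool_rot: [0.679, 0.734, 0.0, 0.0]
force: [0.9, -0.5, 2.4]
finger_gap: 0.407
gripper_force: 41.6
```

```bash
python3 plan.py 604,-235.3,22,4
```

```text
t 18.62 tcp [ 605.5001 -235.2779   20.3288] yaw 4.4 tilt -1.0 gap 34.7 F [ 0.8802 -0.4903  2.3931] grip 41.6
604,-235.3,22,4 -> [ 0.01 -0.15 -0.17] turn 0.4
```

carry_out(
  targets=[
    [[0,0,-2,0,0,0,2.5],[0,0,-6,0,0,0,2.5],[0,0,-10,0,0,0,2.5],[0,0,-10,0,0,0,2.5],[0,0,-10,0,0,0,2.5],[0,0,-10,0,0,0,2.5]],
  ],
  force=60,
)

```text
t: 19.12
tcp_pos: [0.6046, -0.2347, 0.1198]
tool_rot: [0.679, 0.734, -0.0, -0.001]
force: [0.0, 0.2, -0.6]
finger_gap: 0.407
gripper_force: 60.2
```

```bash
python3 plan.py 624.3,-82.4,120,45
```

```text
t 19.12 tcp [ 604.5895 -234.7355  119.8138] yaw 4.4 tilt -1.0 gap 34.8 F [ 0.0322  0.2011 -0.627 ] grip 60.2
624.3,-82.4,120,45 -> [15.04  3.14 -0.01] turn -40.6
```

carry_out(
  targets=[
    [[15.09,3.06,0,0,0,-40.6,2.5],[15.09,3.06,0,0,0,-40.6,2.5],[15.09,3.06,0,0,0,-40.6,2.5],[15.09,3.06,0,0,0,-40.6,2.5],[15.09,3.06,0,0,0,-40.6,2.5],[15.09,3.06,0,0,0,-40.6,2.5],[15.09,3.06,1.5,0,0,-40.6,2.5],[15.09,3.06,2.8,0,0,-40.6,2.5],[15.09,3.06,2.8,0,0,-40.6,2.5],[15.09,3.06,2.8,0,0,-40.6,2.5],[15.09,3.06,2.8,0,0,-40.6,2.5]],
  ],
)

```text
t: 20.03
tcp_pos: [0.6236, -0.0823, 0.0912]
tool_rot: [0.383, 0.924, -0.0, -0.001]
force: [-0.7, 0.1, 0.4]
finger_gap: 0.405
gripper_force: 60.2
```

```bash
python3 plan.py 624.3,-82.4,90,45
```

```text
t 20.03 tcp [623.5891 -82.2615  91.2288] yaw 45.0 tilt -1.0 gap 34.6 F [-0.7459  0.1007  0.3995] grip 60.2
624.3,-82.4,90,45 -> [-0.06  0.04  0.12] turn 0.0
```

carry_out(
  targets=[
    [[0,0,0.3,0,0,0,2.5],[0,0,0.5,0,0,0,2.5],[0,0,0.7,0,0,0,2.5],[0,0,0.9,0,0,0,2.5],[0,0,1.0,0,0,0,2.5],[0,0,1.0,0,0,0,2.5]],
  ],
)

```text
t: 20.53
tcp_pos: [0.6232, -0.0824, 0.082]
tool_rot: [0.383, 0.924, -0.0, -0.001]
force: [-3.5, -0.9, 2.7]
finger_gap: 0.405
gripper_force: 60.5
```

```bash
python3 plan.py 624.3,-82.4,65.3,45
```

```text
t 20.53 tcp [623.1597 -82.3905  82.024 ] yaw 45.0 tilt -1.0 gap 34.5 F [-3.4593 -0.8684  2.6503] grip 60.5
624.3,-82.4,65.3,45 -> [-0.08  0.08  1.67] turn 0.0
```

carry_out(
  targets=[
    [[0.07,-0.07,0.1,0,0,0,2.5],[0.07,-0.07,0.3,0,0,0,2.5],[0.07,-0.07,0.45,0,0,0,2.5],[0.07,-0.07,0.6,0,0,0,2.5],[0.07,-0.07,0.7,0,0,0,2.5],[0.07,-0.07,0.7,0,0,0,2.5]],
  ],
)

```text
t: 21.03
tcp_pos: [0.6228, -0.0823, 0.0745]
tool_rot: [0.383, 0.924, -0.0, -0.0]
force: [-2.7, -1.0, -1.0]
finger_gap: 0.403
gripper_force: 60.2
```

```bash
python3 plan.py 624.3,-82.4,65.3,45
```

```text
t 21.03 tcp [622.7675 -82.3475  74.5001] yaw 45.0 tilt -1.0 gap 34.4 F [-2.7184 -1.0469 -0.9645] grip 60.2
624.3,-82.4,65.3,45 -> [-0.11  0.11  0.92] turn 0.0
```

Sliding in cleanly. I'll finish the push with a small overtravel, then release and lift.

carry_out(
  targets=[
    [[0.03,-0.03,0.3,0,0,0,2.5],[0.03,-0.03,0.5,0,0,0,2.5],[0.03,-0.03,0.7,0,0,0,2.5],[0.03,-0.03,0.85,0,0,0,2.5],[0.03,-0.03,0.95,0,0,0,2.5],[0.03,-0.03,1.0,0,0,0,2.5],[0.03,-0.03,1.05,0,0,0,2.5],[0.03,-0.03,1.05,0,0,0,2.5]],
  ],
)

```text
t: 21.7
tcp_pos: [0.6228, -0.0823, 0.0654]
tool_rot: [0.383, 0.924, -0.0, 0.0]
force: [-3.6, -0.2, 5.3]
finger_gap: 0.407
gripper_force: 61.0
```

```bash
python3 plan.py 624.3,-82.4,65.3,45
```

```text
t 21.7 tcp [622.7904 -82.3346  65.4303] yaw 45.0 tilt -1.0 gap 34.8 F [-3.6189 -0.2096  5.2713] grip 61.0
624.3,-82.4,65.3,45 -> [-0.11  0.1   0.01] turn 0.0
```

carry_out(
  targets=[
    [[0,0,-0.1,0,0,0,6],[0,0,-0.1,0,0,0,6],[0,0,-0.1,0,0,0,6],[0,0,-3,0,0,0,6],[0,0,-6.5,0,0,0,6],[3.1,-25.1,-6.5,0,0,-23,6],[3.1,-25.1,-6.5,0,0,-23,6],[3.1,-25.1,-6.5,0,0,-23,6],[3.1,-25.1,-6.5,0,0,-23,6],[3.1,-25.1,-6.5,0,0,-23,6],[3.1,-25.1,-6.5,0,0,-23,6],[3.1,-25.1,-6.5,0,0,-23,6]],
  ],
)

```text
t: 22.7
tcp_pos: [0.4195, -0.2407, 0.1296]
tool_rot: [0.193, 0.981, -0.0, -0.001]
force: [0.3, 0.3, 0.3]
finger_gap: 0.706
gripper_force: 0.0
```

carry_out(
  targets=[
    [[0,0,0,0,0,0,6],[0,0,0,0,0,0,6],[0,0,3,0,0,0,6],[0,0,6,0,0,0,6],[0,0,6,0,0,0,6],[0,0,6,0,0,0,6],[0,0,6,0,0,0,6]],
  ],
)

```text
t: 23.28
tcp_pos: [0.4248, -0.2376, 0.0702]
tool_rot: [0.19, 0.982, -0.0, 0.001]
force: [0.7, -0.5, 0.5]
finger_gap: 0.704
gripper_force: 0.0
```

```bash
python3 plan.py 423,-238,20.3,68; python3 - <<'E'
from h import *
im=cams.snapshot("top")[:,:,::-1].copy();cv2.imwrite("pics/t9.png",im)
V=cv2.cvtColor(im,cv2.COLOR_BGR2HSV)[:,:,2];dark=(V<75).astype(np.uint8)*255
[print(*r) for r in rects("top",dark,.03,60,2000,(300,165,392,276))]
print("plug in C, z .075");[print(*r) for r in rects("top",dark,.075,60,2000,(240,150,300,205))]
E
```

```text
t 23.28 tcp [ 424.7697 -237.5534   70.2276] yaw 68.1 tilt -1.0 gap 60.1 F [ 0.722  -0.5212  0.537 ] grip 0.0
423,-238,20.3,68 -> [ 0.15 -0.11  4.99] turn 0.1
[365. 189.] [ 592.1 -346.8] [51.6 60.7] 14.0
plug in C, z .075
[268. 177.] [619.8 -80.9] [49.3 60. ] 43.7
```

carry_out(
  targets=[
    [[0.05,-0.05,3,0,0,0,6],[0.05,-0.05,4.9,0,0,0,6],[0.05,-0.05,4.95,0,0,0,5],[0.05,-0.05,4.95,0,0,0,1.5],[0.05,-0.05,4.95,0,0,0,1.5],[0.05,-0.05,4.95,0,0,0,1.5],[0.05,-0.05,4.95,0,0,0,1.5],[0.05,-0.05,4.95,0,0,0,1.5],[0.05,-0.05,4.95,0,0,0,1.5],[0.05,-0.05,4.95,0,0,0,1.5]],
  ],
  force=40,
)

```text
t: 24.17
tcp_pos: [0.4238, -0.239, 0.0217]
tool_rot: [0.191, 0.982, -0.001, 0.002]
force: [0.7, 0.7, 6.9]
finger_gap: 0.27
gripper_force: 42.1
```

carry_out(
  targets=[
    [[0,0,0,0,0,0,6.5],[0,0,0,0,0,0,6.5],[0,0,0,0,0,0,6.5],[0,0,0,0,0,90,6.5],[0,0,0,0,0,90,6.5],[0,0,0,0,0,90,6.5],[0,0,0,0,0,90,6.5],[0,0,0,0,0,90,6.5],[0,0,0,0,0,90,6.5],[0,0,0,0,0,90,6.5],[0,0,0,0,0,90,6.5],[0,0,0,0,0,90,6.5]],
  ],
)

```text
t: 25.17
tcp_pos: [0.4225, -0.2381, 0.02]
tool_rot: [0.687, 0.727, -0.0, -0.0]
force: [0.1, 0.5, -0.1]
finger_gap: 0.76
gripper_force: 0.0
```

carry_out(
  targets=[
    [[0,0,0,0,0,25,6.5],[0,0,0,0,0,25.6,6.5],[0,0,0,0,0,25.6,6.5],[0,0,0,0,0,25.6,6.5],[0,0,0,0,0,25.6,6.5],[0,0,0,0,0,25.6,2.5],[0,0,0,0,0,25.6,2.5],[0,0,0,0,0,25.6,2.5],[0,0,0,0,0,25.6,2.5],[0,0,0,0,0,25.6,2.5],[0,0,0,0,0,25.6,2.5]],
  ],
  force=60,
)

```text
t: 26.08
tcp_pos: [0.4228, -0.2383, 0.0204]
tool_rot: [0.829, 0.559, 0.0, 0.0]
force: [-0.2, 0.4, 4.3]
finger_gap: 0.409
gripper_force: 60.7
```

```bash
python3 plan.py 427.5,60.9,120,20.6; python3 - <<'E'
from h import *
im=cv2.imread("pics/t9.png");S,V=cv2.split(cv2.cvtColor(im,cv2.COLOR_BGR2HSV))[1:]
for nm in ("pics/top0.png","pics/t9.png"):
    im=cv2.imread(nm);S,V=cv2.split(cv2.cvtColor(im,cv2.COLOR_BGR2HSV))[1:]
    for t in (100,110):
        print(nm,t);[print(*r) for r in rects("top",((S<75)&(V>t)).astype(np.uint8)*255,.07,40,2000,(180,155,250,285))]
E
```

```text
t 26.08 tcp [ 422.8061 -238.3225   20.3505] yaw -22.0 tilt -1.0 gap 35.0 F [-0.219   0.421   4.3447] grip 60.7
427.5,60.9,120,20.6 -> [ 27.91 -10.78  -9.97] turn -42.6
pics/top0.png 100
[212. 256.] [427.8  60.7] [51.7 66.1] 20.9
[208. 182.] [613.7  69.9] [51.8 66.2] -32.1
pics/top0.png 110
[212. 256.] [427.7  61.3] [50.7 66. ] 20.3
[208. 182.] [614.1  70.6] [50.1 66.2] -31.9
pics/t9.png 100
[212. 256.] [427.9  60.2] [52.2 66.3] 20.6
[208. 182.] [613.6  69.8] [51.8 66.2] -31.9
pics/t9.png 110
[212. 256.] [427.7  60.6] [51.3 66.3] 20.6
[208. 182.] [613.7  69.9] [51.8 66.2] -32.0
```

carry_out(
  targets=[
    [[0,0,-3,0,0,0,2.5],[0,0,-7,0,0,0,2.5],[0,0,-10,0,0,0,2.5],[27.9,-10.8,-10,0,0,-42.6,2.5],[27.9,-10.8,-10,0,0,-42.6,2.5],[27.9,-10.8,-10,0,0,-42.6,2.5],[27.9,-10.8,-10,0,0,-42.6,2.5],[27.9,-10.8,-10,0,0,-42.6,2.5],[27.9,-10.8,-10,0,0,-42.6,2.5],[27.9,-10.8,-10,0,0,-42.6,2.5],[27.9,-10.8,-10,0,0,-42.6,2.5],[27.9,-10.8,-10,0,0,-42.6,2.5]],
  ],
  force=60,
)

```text
t: 27.08
tcp_pos: [0.4264, 0.0635, 0.1199]
tool_rot: [0.567, 0.824, -0.0, -0.0]
force: [0.8, -0.2, 0.4]
finger_gap: 0.406
gripper_force: 60.1
```

carry_out(
  targets=[
    [[0,0,1.5,0,0,0,2.5],[0,0,2.8,0,0,0,2.5],[0,0,2.8,0,0,0,2.5],[0,0,2.8,0,0,0,2.5],[0,0,2.8,0,0,0,2.5],[0,0,2.8,0,0,0,2.5]],
  ],
)

```text
t: 27.58
tcp_pos: [0.4279, 0.0601, 0.0926]
tool_rot: [0.57, 0.822, 0.0, 0.001]
force: [-0.4, -0.3, -1.1]
finger_gap: 0.405
gripper_force: 60.2
```

```bash
python3 plan.py 427.3,60.8,82,20.6
```

```text
t 27.58 tcp [427.8927  60.0717  92.5936] yaw 20.5 tilt -1.0 gap 34.6 F [-0.3691 -0.3039 -1.0948] grip 60.2
427.3,60.8,82,20.6 -> [ 0.09 -0.03  1.06] turn -0.1
```

carry_out(
  targets=[
    [[0.04,-0.03,0.3,0,0,0,2.5],[0.04,-0.03,0.6,0,0,0,2.5],[0.04,-0.03,0.8,0,0,0,2.5],[0.04,-0.03,1.0,0,0,0,2.5],[0.04,-0.03,1.1,0,0,0,2.5],[0.04,-0.03,1.1,0,0,0,2.5]],
  ],
)

```text
t: 28.08
tcp_pos: [0.4263, 0.0613, 0.0808]
tool_rot: [0.57, 0.822, -0.0, -0.001]
force: [-1.8, 0.3, -0.4]
finger_gap: 0.402
gripper_force: 60.1
```

```bash
python3 plan.py 427.3,60.8,65.3,20.6
```

```text
t 28.08 tcp [426.2936  61.2833  80.7743] yaw 20.6 tilt -1.0 gap 34.3 F [-1.7519  0.3148 -0.3755] grip 60.1
427.3,60.8,65.3,20.6 -> [-0.08  0.08  1.55] turn -0.0
```

carry_out(
  targets=[
    [[0,0,0.2,0,0,0,2.5],[0,0,0.4,0,0,0,2.5],[0,0,0.6,0,0,0,2.5],[0,0,0.7,0,0,0,2.5],[0,0,0.7,0,0,0,2.5]],
  ],
)

```text
t: 28.5
tcp_pos: [0.4263, 0.0613, 0.0738]
tool_rot: [0.57, 0.822, -0.0, -0.001]
force: [-1.0, 0.0, -0.9]
finger_gap: 0.406
gripper_force: 60.1
```

```bash
python3 plan.py 427.3,60.8,65.3,20.6
```

```text
t 28.5 tcp [426.328   61.2549  73.7587] yaw 20.6 tilt -1.0 gap 34.6 F [-0.971   0.0408 -0.9407] grip 60.1
427.3,60.8,65.3,20.6 -> [-0.08  0.08  0.85] turn -0.0
```

carry_out(
  targets=[
    [[0,0,0.3,0,0,0,2.5],[0,0,0.6,0,0,0,2.5],[0,0,0.8,0,0,0,2.5],[0,0,0.9,0,0,0,2.5],[0,0,0.97,0,0,0,2.5],[0,0,0.97,0,0,0,2.5],[0,0,0.97,0,0,0,2.5]],
  ],
)

```text
t: 29.08
tcp_pos: [0.4264, 0.0612, 0.0653]
tool_rot: [0.57, 0.822, -0.0, -0.0]
force: [-4.3, -1.2, 13.4]
finger_gap: 0.41
gripper_force: 61.8
```

```bash
python3 plan.py 592,-348,130,14
```

```text
t 29.08 tcp [426.3627  61.2026  65.2611] yaw 20.6 tilt -1.0 gap 35.0 F [-4.2854 -1.186  13.3757] grip 61.8
592,-348,130,14 -> [-44.13   1.13  -6.48] turn 6.6
```

carry_out(
  targets=[
    [[0,0,-0.1,0,0,0,6],[0,0,-0.1,0,0,0,6],[0,0,-0.1,0,0,0,6],[0,0,-3,0,0,0,6],[0,0,-6.5,0,0,0,6],[-4,0.1,-6.5,0,0,0,6],[-44.4,1.1,-6.5,0,0,6.6,6],[-44.4,1.1,-6.5,0,0,6.6,6],[-44.4,1.1,-6.5,0,0,6.6,6],[-44.4,1.1,-6.5,0,0,6.6,6],[-44.4,1.1,-6.5,0,0,6.6,6],[-44.4,1.1,-6.5,0,0,6.6,6]],
  ],
)

```text
t: 30.08
tcp_pos: [0.5363, -0.21, 0.1292]
tool_rot: [0.616, 0.788, 0.0, 0.0]
force: [0.9, 0.8, -0.3]
finger_gap: 0.706
gripper_force: 0.0
```

```bash
cat > look.py <<'E'
from h import *
im=cams.snapshot("top")[:,:,::-1].copy();cv2.imwrite("pics/tl.png",im)
S,V=cv2.split(cv2.cvtColor(im,cv2.COLOR_BGR2HSV))[1:];dark=(V<75).astype(np.uint8)*255
print("mat");[print(*r) for r in rects("top",dark,.03,60,3000,(300,165,392,276))]
print("in tubes");[print(*r) for r in rects("top",dark,.075,60,3000,(180,150,300,285))]
print("rims");[print(*r) for r in rects("top",((S<75)&(V>105)).astype(np.uint8)*255,.07,40,2000,(180,150,250,285))]
E
python3 look.py; python3 plan.py 593.1,-350.3,130,14
```

```text
mat
[317. 202.] [ 557.1 -209.8] [ 45.8 249.2] -25.6
in tubes
[214. 257.] [429.9  55.5] [52.5 55.4] 20.3
[295. 259.] [ 414.9 -141.4] [ 30.  120.5] -1.9
[269. 176.] [623.5 -84.8] [38.4 60. ] 43.7
rims
[208. 182.] [613.7  70. ] [51.8 66.2] -32.3
t 30.13 tcp [ 541.9128 -219.557   130.0583] yaw 13.7 tilt -0.9999 gap 59.8 F [ 5.2505 -5.9472  1.5919] grip 0.0
593.1,-350.3,130,14 -> [-13.91   1.87   0.19] turn -0.3
```

carry_out(
  targets=[
    [[-13.9,1.8,0,0,0,0,6],[-13.9,1.8,0,0,0,0,6],[-13.9,1.8,0,0,0,0,6],[-13.9,1.8,0,0,0,0,6],[-13.9,1.8,2,0,0,0,6],[-13.9,1.8,5,0,0,0,6],[-13.9,1.8,5,0,0,0,6],[-13.9,1.8,5,0,0,0,6],[-13.9,1.8,5,0,0,0,6],[-13.9,1.8,5,0,0,0,6]],
  ],
)

```text
t: 30.97
tcp_pos: [0.5875, -0.3387, 0.0811]
tool_rot: [0.616, 0.788, -0.0, 0.002]
force: [0.3, -0.7, 0.2]
finger_gap: 0.708
gripper_force: 0.0
```

```bash
python3 plan.py 593.1,-350.3,20.3,14
```

```text
t 30.97 tcp [ 587.5499 -338.686    81.1336] yaw 14.0 tilt -1.0 gap 60.4 F [ 0.3256 -0.6795  0.2291] grip 0.0
593.1,-350.3,20.3,14 -> [-1.25  0.25  6.09] turn -0.0
```

carry_out(
  targets=[
    [[-1.2,0.25,0,0,0,0,6],[-1.2,0.25,2,0,0,0,6],[-1.2,0.25,4,0,0,0,6],[-1.2,0.25,6.05,0,0,0,6],[-1.2,0.25,6.05,0,0,0,6],[-1.2,0.25,6.05,0,0,0,2.5],[-1.2,0.25,6.05,0,0,0,2.5],[-1.2,0.25,6.05,0,0,0,2.5],[-1.2,0.25,6.05,0,0,0,2.5],[-1.2,0.25,6.05,0,0,0,2.5],[-1.2,0.25,6.05,0,0,0,2.5]],
  ],
  force=60,
)

```text
t: 31.88
tcp_pos: [0.5932, -0.3504, 0.0213]
tool_rot: [0.616, 0.788, -0.0, 0.002]
force: [-0.5, -0.1, 7.2]
finger_gap: 0.404
gripper_force: 63.7
```

```bash
python3 plan.py 593.1,-350.3,20.3,14
```

```text
t 31.88 tcp [ 593.1847 -350.3881   21.2887] yaw 14.0 tilt -1.0 gap 34.5 F [-0.5066 -0.1053  7.1901] grip 63.7
593.1,-350.3,20.3,14 -> [ 0.01 -0.01  0.1 ] turn -0.0
```

carry_out(
  targets=[
    [[0,0,-3,0,0,0,2.5],[0,0,-7,0,0,0,2.5],[0,0,-11,0,0,0,2.5],[4,1.2,-12.5,0,0,5,2.5],[8,2.4,-12.5,0,0,10,2.5],[12,3.6,-12.5,0,0,15,2.5],[16,4.8,-12.5,0,0,20,2.5],[20,6,-12.5,0,0,25,2.5],[24,7.2,-12.5,0,0,30,2.5],[27.5,8.2,-12.5,0,0,35,2.5],[31,9.3,-12.5,0,0,40,2.5],[34,10.2,-12.5,0,0,46,2.5]],
  ],
)

```text
t: 32.88
tcp_pos: [0.6083, 0.008, 0.1443]
tool_rot: [0.876, 0.483, 0.0, -0.0]
force: [0.7, -0.5, -0.2]
finger_gap: 0.402
gripper_force: 62.9
```

carry_out(
  targets=[
    [[0,0,0,0,0,0,2.5],[0,0,0,0,0,0,2.5],[0,0,0,0,0,0,2.5],[0,0,0,0,0,0,2.5]],
  ],
)

```text
t: 33.22
tcp_pos: [0.6089, 0.0039, 0.1441]
tool_rot: [0.875, 0.484, 0.0, 0.0]
force: [-0.4, -0.4, -0.5]
finger_gap: 0.404
gripper_force: 62.9
```

```bash
python3 plan.py 612.8,70.3,93,-32
```

```text
t 33.22 tcp [608.8911   3.9207 144.0547] yaw -32.1 tilt -1.0 gap 34.5 F [-0.3695 -0.3515 -0.4535] grip 62.9
612.8,70.3,93,-32 -> [ 5.83 -3.2   5.1 ] turn -0.1
```

carry_out(
  targets=[
    [[3,-1.6,0,0,0,0,2.5],[5.83,-3.2,0,0,0,0,2.5],[5.83,-3.2,2,0,0,0,2.5],[5.83,-3.2,4,0,0,0,2.5],[5.83,-3.2,5.1,0,0,0,2.5],[5.83,-3.2,5.1,0,0,0,2.5],[5.83,-3.2,5.4,0,0,0,2.5],[5.83,-3.2,5.7,0,0,0,2.5],[5.83,-3.2,6,0,0,0,2.5],[5.83,-3.2,6.1,0,0,0,2.5],[5.83,-3.2,6.1,0,0,0,2.5]],
  ],
)

```text
t: 34.13
tcp_pos: [0.6127, 0.0709, 0.0832]
tool_rot: [0.875, 0.484, -0.0, 0.0]
force: [0.8, -2.2, -0.3]
finger_gap: 0.403
gripper_force: 62.9
```

```bash
python3 plan.py 612.8,70.3,66.3,-32
```

```text
t 34.13 tcp [612.7015  70.8799  83.2481] yaw -32.1 tilt -1.0 gap 34.4 F [ 0.8412 -2.2004 -0.2633] grip 62.9
612.8,70.3,66.3,-32 -> [-0.04  0.04  1.69] turn -0.1
```

carry_out(
  targets=[
    [[-0.03,0.03,0.2,0,0,0,2.5],[-0.03,0.03,0.4,0,0,0,2.5],[-0.03,0.03,0.6,0,0,0,2.5],[-0.03,0.03,0.8,0,0,0,2.5],[-0.03,0.03,0.8,0,0,0,2.5]],
  ],
)

```text
t: 34.55
tcp_pos: [0.6122, 0.0712, 0.0743]
tool_rot: [0.875, 0.485, -0.001, -0.0]
force: [0.4, -2.3, -0.4]
finger_gap: 0.405
gripper_force: 62.9
```

```bash
python3 plan.py 612.8,70.3,66.3,-32
```

```text
t 34.55 tcp [612.1666  71.1595  74.3284] yaw -32.0 tilt -1.0 gap 34.6 F [ 0.4131 -2.3171 -0.3629] grip 62.9
612.8,70.3,66.3,-32 -> [-0.04  0.1   0.8 ] turn -0.0
```

carry_out(
  targets=[
    [[-0.03,0.03,0.3,0,0,0,2.5],[-0.03,0.03,0.6,0,0,0,2.5],[-0.03,0.03,0.75,0,0,0,2.5],[-0.03,0.03,0.85,0,0,0,2.5],[-0.03,0.03,0.9,0,0,0,2.5],[-0.03,0.03,0.9,0,0,0,2.5]],
  ],
)

```text
t: 35.05
tcp_pos: [0.6125, 0.0707, 0.0663]
tool_rot: [0.875, 0.485, -0.0, -0.0]
force: [-2.0, -1.3, 3.4]
finger_gap: 0.405
gripper_force: 63.4
```

```bash
python3 plan.py 612.8,70.3,66.3,-32
```

```text
t 35.05 tcp [612.4559  70.7156  66.2662] yaw -32.0 tilt -1.0 gap 34.6 F [-2.0115 -1.2714  3.4072] grip 63.4
612.8,70.3,66.3,-32 -> [-0.02  0.05 -0.  ] turn -0.0
```

carry_out(
  targets=[
    [[0,0,0.1,0,0,0,2.5],[0,0,0.1,0,0,0,2.5],[0,0,0,0,0,0,6],[0,0,0,0,0,0,6],[0,0,0,0,0,0,6],[0,0,-4,0,0,0,8.5],[0,0,-8,0,0,0,8.5],[10,0,-10,0,0,-30,8.5],[14,0,-10,0,0,-60,8.5],[18,0,-10,0,0,-90,8.5],[22,0,-10,0,0,-90,8.5],[22,0,-10,0,0,-90,8.5]],
  ],
)

```text
t: 36.05
tcp_pos: [0.7235, 0.2485, 0.1656]
tool_rot: [0.681, 0.732, 0.001, 0.0]
force: [1.0, 0.1, 0.2]
finger_gap: 0.996
gripper_force: 0.0
```

```bash
python3 plan.py 612.4,70.7,30,58; python3 look.py; python3 - <<'E'
from h import *
s=cams.snapshot("scene")[:,:,::-1].copy();cv2.imwrite("pics/s10.png",s)
b=cv2.imread("pics/tl.png")
o=np.zeros((600,800,3),np.uint8);o[:480,:800][:, :480]=cv2.resize(s[140:260,200:320],(480,480),interpolation=3)
o[:390,490:790]=cv2.resize(b[155:285,195:295],(300,390),interpolation=3)
cv2.imwrite("pics/c10.png",o)
E
```

```text
t 36.05 tcp [723.5111 248.4627 165.5975] yaw 4.1 tilt -1.0 gap 85.1 F [0.9841 0.0803 0.1604] grip 0.0
612.4,70.7,30,58 -> [-16.94 -12.37  13.54] turn -53.9
mat
[374. 249.] [ 433.6 -360.7] [51.7 62.4] 3.1
in tubes
[213. 255.] [430.8  58.4] [55.4 62. ] 20.7
[209. 183.] [609.9  66.5] [58.2 61.9] -31.9
[267. 177.] [619.8 -80.9] [49.3 60. ] 43.7
rims
```

View pics/c10.png

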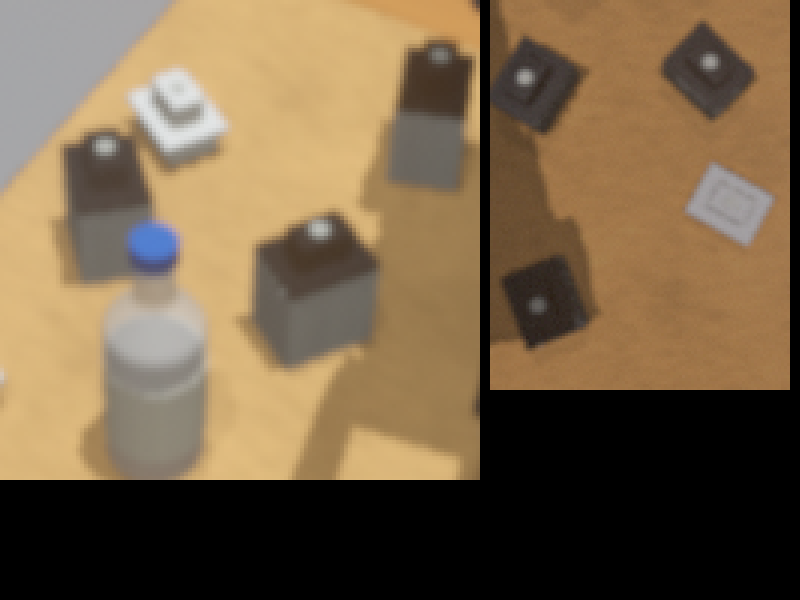

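The picture shows black flanges flush on all three tubes: scene crop (105,185), (315,255) and (437,85). The bottle is undisturbed and the pin is seated. Now I move the tubes, starting with tube B.

carry_out(
  targets=[
    [[-16.9,-12.4,0,0,0,-53.9,8.5],[-16.9,-12.4,0,0,0,-53.9,8.5],[-16.9,-12.4,0,0,0,-53.9,8.5],[-16.9,-12.4,0,0,0,-53.9,8.5],[-16.9,-12.4,0,0,0,-53.9,8.5],[-16.9,-12.4,0,0,0,-53.9,8.5],[-16.9,-12.4,0,0,0,-53.9,8.5],[-16.9,-12.4,0,0,0,-53.9,8.5],[-16.9,-12.4,0,0,0,-53.9,8.5],[-16.9,-12.4,0,0,0,-53.9,8.5],[-16.9,-12.4,4,0,0,-53.9,8.5],[-16.9,-12.4,4,0,0,-53.9,8.5]],
  ],
)

```text
t: 37.15
tcp_pos: [0.6057, 0.0698, 0.1198]
tool_rot: [0.279, 0.96, -0.001, -0.005]
force: [-2.0, 0.6, -0.9]
finger_gap: 0.998
gripper_force: 0.0
```

carry_out(
  targets=[
    [[0,0,0,0,0,0,8.5],[0,0,0,0,0,0,8.5],[0,0,0,0,0,0,8.5]],
  ],
)

```text
t: 37.4
tcp_pos: [0.6109, 0.0696, 0.1268]
tool_rot: [0.279, 0.96, 0.0, 0.001]
force: [0.2, 0.4, 0.4]
finger_gap: 0.997
gripper_force: 0.0
```

```bash
python3 plan.py 612.4,70.7,27,58
```

```text
t 37.4 tcp [610.9431  69.6478 126.8207] yaw 57.7 tilt -1.0 gap 85.1 F [0.1882 0.4398 0.3529] grip 0.0
612.4,70.7,27,58 -> [-0.05  0.15  9.98] turn -0.3
```

carry_out(
  targets=[
    [[-0.05,0.13,3,0,0,-0.3,8.5],[-0.05,0.13,6,0,0,-0.3,8.5],[-0.05,0.13,9,0,0,-0.3,8.5],[-0.05,0.13,10.4,0,0,-0.3,8.5],[-0.05,0.13,10.4,0,0,-0.3,8.5],[-0.05,0.13,10.4,0,0,-0.3,4],[-0.05,0.13,10.4,0,0,-0.3,4],[-0.05,0.13,10.4,0,0,-0.3,4],[-0.05,0.13,10.4,0,0,-0.3,4],[-0.05,0.13,10.4,0,0,-0.3,4],[-0.05,0.13,10.4,0,0,-0.3,4],[-0.05,0.13,10.4,0,0,-0.3,4]],
  ],
  force=70,
)

```text
t: 38.4
tcp_pos: [0.613, 0.0702, 0.0238]
tool_rot: [0.276, 0.961, 0.0, 0.002]
force: [0.0, -0.4, 7.1]
finger_gap: 0.575
gripper_force: 74.4
```

```bash
python3 plan.py 612.4,70.7,27,58
```

```text
t 38.4 tcp [612.9781  70.1686  23.8304] yaw 58.0 tilt -1.0 gap 49.1 F [ 0.0006 -0.3851  7.1401] grip 74.4
612.4,70.7,27,58 -> [ 0.08  0.02 -0.32] turn -0.0
```

carry_out(
  targets=[
    [[0,0,-2,0,0,0,4],[0,0,-5,0,0,0,4],[0,0,-8,0,0,0,4],[0,0,-10,0,0,0,4],[2,3,-10,0,0,-6,4],[4,6,-10,0,0,-12,4],[6,9,-10,0,0,-18,4],[8,12.2,-10,0,0,-24,4],[10,15.5,-10,0,0,-31,4],[12.3,19.2,-10,0,0,-31,4],[12.3,19.2,-10,0,0,-31,4],[12.3,19.2,-10,0,0,-31,4]],
  ],
)

```text
t: 39.4
tcp_pos: [0.6068, 0.3014, 0.1204]
tool_rot: [0.007, 1.0, -0.0, -0.001]
force: [0.1, -0.7, -6.7]
finger_gap: 0.57
gripper_force: 80.2
```

carry_out(
  targets=[
    [[0,0,0,0,0,0,4],[0,0,0,0,0,0,4],[0,0,0,0,0,0,4]],
  ],
)

```text
t: 39.65
tcp_pos: [0.6084, 0.2967, 0.121]
tool_rot: [0.01, 1.0, -0.0, -0.001]
force: [0.7, -0.2, -6.5]
finger_gap: 0.58
gripper_force: 80.9
```

```bash
python3 plan.py 610,298.7,84,89.1
```

```text
t 39.65 tcp [608.4116 296.6912 120.9794] yaw 88.9 tilt -1.0 gap 49.5 F [ 0.7054 -0.1754 -6.5339] grip 80.9
610,298.7,84,89.1 -> [-0.16  0.21  3.7 ] turn -0.2
```

carry_out(
  targets=[
    [[-0.16,0.2,1.5,0,0,-0.2,4],[-0.16,0.2,2.8,0,0,-0.2,4],[-0.16,0.2,3.3,0,0,-0.2,4],[-0.16,0.2,3.5,0,0,-0.2,4],[-0.16,0.2,3.65,0,0,-0.2,4],[-0.16,0.2,3.75,0,0,-0.2,4],[-0.16,0.2,3.75,0,0,-0.2,4],[-0.16,0.2,3.75,0,0,-0.2,4]],
  ],
)

```text
t: 40.32
tcp_pos: [0.6109, 0.3006, 0.0843]
tool_rot: [0.007, 1.0, 0.0, 0.001]
force: [-0.3, 0.1, -2.5]
finger_gap: 0.575
gripper_force: 80.4
```

```bash
python3 plan.py 610,298.7,84,89.1
```

```text
t 40.32 tcp [610.8759 300.6016  84.3048] yaw 89.2 tilt -1.0 gap 49.1 F [-0.2733  0.0719 -2.4642] grip 80.4
610,298.7,84,89.1 -> [ 0.08 -0.19  0.03] turn 0.1
```

carry_out(
  targets=[
    [[0,0,0.08,0,0,0,4],[0,0,0.08,0,0,0,4],[0,0,0.08,0,0,0,8.5],[0,0,0.08,0,0,0,8.5],[0,0,0.08,0,0,0,8.5],[0,0,0.08,0,0,0,8.5],[0,0,-3,0,0,0,8.5],[0,0,-6.5,0,0,0,8.5],[-0.2,-4,-8,0,0,-6,8.5],[-0.4,-8,-8,0,0,-12,8.5],[-0.6,-12,-8,0,0,-18,8.5],[-0.8,-16,-8,0,0,-24,8.5]],
  ],
)

```text
t: 41.32
tcp_pos: [0.6162, 0.139, 0.1648]
tool_rot: [-0.204, 0.979, -0.0, 0.001]
force: [0.6, -0.3, -0.1]
finger_gap: 0.994
gripper_force: 0.0
```

carry_out(
  targets=[
    [[0,0,0,0,0,0,8.5],[0,0,0,0,0,0,8.5],[0,0,0,0,0,0,8.5]],
  ],
)

```text
t: 41.57
tcp_pos: [0.6161, 0.1403, 0.164]
tool_rot: [-0.2, 0.98, 0.0, 0.0]
force: [-0.3, 0.3, 0.3]
finger_gap: 0.992
gripper_force: 0.0
```

```bash
python3 plan.py 622.8,-82.3,130,134.7; cat > look2.py <<'E'
from h import *
im=cams.snapshot("top")[:,:,::-1].copy();cv2.imwrite("pics/tl.png",im)
V=cv2.cvtColor(im,cv2.COLOR_BGR2HSV)[:,:,2];dark=(V<60).astype(np.uint8)*255
print("on rail z .135");[print(*r) for r in rects("top",dark,.135,60,3000,(85,130,145,310))]
print("on bench z .075");[print(*r) for r in rects("top",dark,.075,60,3000,(180,150,300,285))]
s=cams.snapshot("scene")[:,:,::-1].copy();cv2.imwrite("pics/sl.png",s)
E
python3 look2.py
```

```text
t 41.57 tcp [616.0949 140.3401 163.957 ] yaw 113.1 tilt -1.0 gap 84.7 F [-0.3192  0.3172  0.3268] grip 0.0
622.8,-82.3,130,134.7 -> [  8.1  -20.75   3.38] turn -21.6
on rail z .135
[108. 179.] [633.6 290.7] [122.1 130.3] 2.1
on bench z .075
[213. 255.] [429.   58.5] [51.2 60.6] 20.6
[188. 159.] [673.5 118.9] [43.3 46.9] 0.3
```

carry_out(
  targets=[
    [[8.1,-20.75,0,0,0,-21.6,8.5],[8.1,-20.75,0,0,0,-21.6,8.5],[8.1,-20.75,0,0,0,-21.6,8.5],[8.1,-20.75,0,0,0,-21.6,8.5],[8.1,-20.75,0,0,0,-21.6,8.5],[8.1,-20.75,0,0,0,-21.6,8.5],[8.1,-20.75,0,0,0,-21.6,8.5],[8.1,-20.75,3,0,0,-21.6,8.5],[8.1,-20.75,3,0,0,-21.6,8.5],[8.1,-20.75,3,0,0,-21.6,8.5],[8.1,-20.75,3,0,0,-21.6,8.5]],
  ],
)

```text
t: 42.58
tcp_pos: [0.6233, -0.0806, 0.1341]
tool_rot: [-0.382, 0.924, 0.0, -0.0]
force: [-0.1, 0.4, -0.1]
finger_gap: 1.001
gripper_force: 0.0
```

```bash
python3 plan.py 622.8,-82.3,23,134.7; python3 - <<'E'
from h import *
im=cams.snapshot("top")[:,:,::-1].copy();cv2.imwrite("pics/tl.png",im)
V=cv2.cvtColor(im,cv2.COLOR_BGR2HSV)[:,:,2]
S=cv2.cvtColor(im,cv2.COLOR_BGR2HSV)[:,:,1]
for t in (60,75):
    dark=((V<t)).astype(np.uint8)*255
    for r in rects("top",dark,.135,60,3000,(85,130,150,310)): print("rail",*r)
print(proj("top",[[.6105,.3,.135],[.6105,.3,.157]]))
E
```

```text
t 42.58 tcp [623.2903 -80.5614 134.1482] yaw 134.9 tilt -1.0 gap 85.5 F [-0.115   0.358  -0.0933] grip 0.0
622.8,-82.3,23,134.7 -> [ 0.16 -0.09 11.11] turn 0.2
rail [118. 195.] [516.7 268.4] [ 98.5 301.9] 1.8
rail [120. 198.] [516.9 269.8] [102.9 302.1] 1.0
[[106.8607 181.3572]
 [102.9978 180.0575]]
```

carry_out(
  targets=[
    [[0.12,-0.08,3,0,0,0,8.5],[0.12,-0.08,6,0,0,0,8.5],[0.12,-0.08,9,0,0,0,8.5],[0.12,-0.08,11.1,0,0,0,8.5],[0.12,-0.08,11.1,0,0,0,8.5],[0.12,-0.08,11.1,0,0,0,4],[0.12,-0.08,11.1,0,0,0,4],[0.12,-0.08,11.1,0,0,0,4],[0.12,-0.08,11.1,0,0,0,4],[0.12,-0.08,11.1,0,0,0,4],[0.12,-0.08,11.1,0,0,0,4],[0.12,-0.08,11.1,0,0,0,4]],
  ],
  force=70,
)

```text
t: 43.63
tcp_pos: [0.6241, -0.0837, 0.0254]
tool_rot: [-0.381, 0.925, -0.001, 0.001]
force: [-1.0, 2.5, 6.4]
finger_gap: 0.573
gripper_force: 74.7
```

```bash
python3 plan.py 520,300.2,124,89.1; python3 - <<'E'
from h import *
im=cv2.imread("pics/tl.png");V=cv2.cvtColor(im,cv2.COLOR_BGR2HSV)[:,:,2]
p=V[172:190,92:116].astype(int);print(p)
E
```

```text
t 43.63 tcp [624.1187 -83.651   25.4254] yaw 134.8 tilt -1.0 gap 48.9 F [-0.9685  2.5174  6.4343] grip 74.7
520,300.2,124,89.1 -> [-19.66  34.56  -9.91] turn 45.7
[[168 169 172 166 137  89  52  47  47  45  45  46  47  47  50  47  43  39
   42  46  44  52  51  51]
 [170 172 172 166 137  88  49  45  47  46  46  47  48  52  49  46  34  32
   28  35  37  48  51  52]
 [171 172 176 167 136  85  45  40  46  45  44  46  45  48  48  46  35  28
   17  26  35  43  49  51]
 [173 175 174 166 134  80  47  46  43  47  50  51  49  50  48  47  36  18
   24  27  30  42  49  51]
 [171 174 174 166 133  80  44  44  52  64  79  80  70  57  48  44  29  28
   21  23  31  45  48  51]
 [170 171 173 166 133  79  45  53  79 105 122 124 112  86  62  44  39  24
   19  25  30  42  52  51]
 [167 172 172 167 135  79  45  67 107 138 149 154 140 111  72  47  33  27
   21  20  32  45  49  53]
 [170 170 174 164 132  81  48  78 125 151 159 160 150 118  76  50  34  25
   24  21  28  46  53  53]
 [171 173 174 166 135  82  48  76 125 151 162 158 141 108  70  47  32  22
   20  27  35  42  50  53]
 [169 173 175 169 136  82  4
[... 181 characters left out ...]
77 174 154 120  72  45  45  52  56  63  62  61  55  51  47  36  23
   23  25  36  46  51  52]
 [171 175 171 150 111  66  47  46  44  44  50  51  53  52  53  45  29  26
   21  27  30  46  51  57]
 [174 174 169 150 112  69  50  47  53  51  49  51  54  58  54  47  32  18
   22  26  34  43  52  54]
 [174 174 172 152 113  69  43  44  47  47  49  49  50  53  51  41  32  24
   18  26  35  46  53  57]
 [174 175 169 153 110  67  42  39  43  34  36  38  41  41  35  30  30  29
   30  32  40  46  55  55]
 [174 174 171 151 110  66  46  40  43  38  35  34  35  32  33  38  31  37
   41  43  48  52  55  57]
 [173 171 166 146 108  68  50  47  47  43  45  42  46  42  48  43  46  49
   48  50  54  56  53  57]]
```

carry_out(
  targets=[
    [[0,0,-2,0,0,0,4],[0,0,-5,0,0,0,4],[0,0,-8,0,0,0,4],[0,0,-10.5,0,0,0,4],[-2,3.5,-10.5,0,0,6,4],[-4,7,-10.5,0,0,12,4],[-6,10.5,-10.5,0,0,18,4],[-8,14,-10.5,0,0,24,4],[-10,17.5,-10.5,0,0,31,4],[-12,21,-10.5,0,0,38,4],[-14,24.5,-10.5,0,0,45,4],[-14,24.5,-10.5,0,0,45.7,4]],
  ],
)

```text
t: 44.63
tcp_pos: [0.5455, 0.195, 0.1274]
tool_rot: [0.008, 1.0, 0.002, -0.002]
force: [-0.0, 0.2, -6.3]
finger_gap: 0.573
gripper_force: 76.1
```

carry_out(
  targets=[
    [[0,0,0,0,0,0,4],[0,0,0,0,0,0,4],[0,0,0,0,0,0,4]],
  ],
)

```text
t: 44.88
tcp_pos: [0.5499, 0.1877, 0.1277]
tool_rot: [0.008, 1.0, -0.0, 0.0]
force: [-0.3, -1.2, -7.0]
finger_gap: 0.575
gripper_force: 75.8
```

```bash
python3 plan.py 520,299.5,125,89.1
```

```text
t 44.88 tcp [549.9246 187.7357 127.7408] yaw 89.1 tilt -1.0 gap 49.1 F [-0.2753 -1.2328 -6.9798] grip 75.8
520,299.5,125,89.1 -> [ 3.17 11.13  0.27] turn -0.0
```

carry_out(
  targets=[
    [[3.17,2,0,0,0,0,4],[3.17,5,0,0,0,0,4],[3.17,8,0,0,0,0,4],[3.17,11.1,0,0,0,0,4],[3.17,11.1,0,0,0,0,4],[3.17,11.1,2,0,0,0,4],[3.17,11.1,3.5,0,0,0,4],[3.17,11.1,3.9,0,0,0,4],[3.17,11.1,4.1,0,0,0,4],[3.17,11.1,4.25,0,0,0,4],[3.17,11.1,4.25,0,0,0,4],[3.17,11.1,4.25,0,0,0,4]],
  ],
)

```text
t: 45.88
tcp_pos: [0.5206, 0.299, 0.0875]
tool_rot: [0.009, 1.0, 0.0, 0.0]
force: [-4.1, -1.9, 5.4]
finger_gap: 0.575
gripper_force: 79.2
```

```bash
python3 plan.py 520,299.5,84,89.1
```

```text
t 45.88 tcp [520.5505 298.9652  87.4516] yaw 89.0 tilt -1.0 gap 49.1 F [-4.0676 -1.9092  5.3744] grip 79.2
520,299.5,84,89.1 -> [0.06 0.05 0.35] turn -0.1
```

carry_out(
  targets=[
    [[0,0,0,0,0,0,8.5],[0,0,0,0,0,0,8.5],[0,0,0,0,0,0,8.5],[0,0,0,0,0,0,8.5],[0,0,-3,0,0,0,8.5],[0,0,-6.5,0,0,0,8.5],[1.5,-4,-8,0,0,-4,8.5],[3,-8,-8,0,0,-8,8.5],[4.5,-12,-8,0,0,-12,8.5],[6,-16,-8,0,0,-16,8.5],[7.5,-20,-8,0,0,-21.6,8.5],[9,-23.9,-8,0,0,-21.6,8.5]],
  ],
)

```text
t: 46.88
tcp_pos: [0.4284, 0.0685, 0.1657]
tool_rot: [-0.182, 0.983, -0.0, 0.001]
force: [0.9, -1.5, -0.1]
finger_gap: 0.995
gripper_force: 0.0
```

carry_out(
  targets=[
    [[0,0,2,0,0,0,8.5],[0,0,3,0,0,0,8.5],[0,0,3,0,0,0,8.5],[0,0,3,0,0,0,8.5],[0,0,3,0,0,0,8.5]],
  ],
)

```text
t: 47.3
tcp_pos: [0.4296, 0.0701, 0.1358]
tool_rot: [-0.18, 0.984, -0.0, 0.001]
force: [0.2, -0.4, -0.2]
finger_gap: 0.99
gripper_force: 0.0
```

```bash
python3 plan.py 426.3,61.2,23,110.6; cat > knob.py <<'E'
from h import *
im=cams.snapshot("top")[:,:,::-1].copy();cv2.imwrite("pics/tl.png",im)
s=cams.snapshot("scene")[:,:,::-1].copy();cv2.imwrite("pics/sl.png",s)
for n,m in (("top",im),("scene",s)):
    V=cv2.cvtColor(m,cv2.COLOR_BGR2HSV)[:,:,2]
    for P in ([.6105,.3,.157],[.5205,.299,.157],[.43,.3014,.157]):
        x,y=proj(n,[P])[0];X,Y=int(round(x)),int(round(y));a=slice(Y-5,Y+6),slice(X-5,X+6)
        p=V[a].astype(float);w=np.clip(p-85,0,None);yy,xx=np.mgrid[a];k=xx<x+3.5
        # keep blob nearest the prediction
        nb,l,st,c=cv2.connectedComponentsWithStats((p>95).astype(np.uint8))
        print(n,P,"pred",np.round([x,y],1),"blobs",[(np.round(c[i]+[X-5,Y-5],1).tolist(),int(st[i,4])) for i in range(1,nb)])
E
python3 knob.py
```

```text
t 47.3 tcp [429.5604  70.1451 135.7638] yaw 110.7 tilt -1.0 gap 84.5 F [ 0.1702 -0.429  -0.2453] grip 0.0
426.3,61.2,23,110.6 -> [ 0.63 -0.72 11.28] turn 0.1
top [0.6105, 0.3, 0.157] pred [103.  180.1] blobs [([102.8, 179.4], 25)]
top [0.5205, 0.299, 0.157] pred [102.2 219.3] blobs [([101.7, 220.3], 26)]
top [0.43, 0.3014, 0.157] pred [ 99.9 259.8] blobs [([100.0, 260.0], 121)]
scene [0.6105, 0.3, 0.157] pred [371.4 219.3] blobs [([371.1, 218.1], 36)]
scene [0.5205, 0.299, 0.157] pred [385.3 194.4] blobs [([381.5, 189.0], 2), ([385.8, 192.2], 31), ([390.0, 189.0], 1)]
scene [0.43, 0.3014, 0.157] pred [399.3 172.2] blobs [([399.0, 172.0], 121)]
```

carry_out(
  targets=[
    [[0.6,-0.7,1,0,0,0,8.5],[0.6,-0.7,5,0,0,0,8.5],[0.6,-0.7,9,0,0,0,8.5],[0.6,-0.7,11.2,0,0,0,8.5],[0.6,-0.7,11.2,0,0,0,8.5],[0.6,-0.7,11.2,0,0,0,4],[0.6,-0.7,11.2,0,0,0,4],[0.6,-0.7,11.2,0,0,0,4],[0.6,-0.7,11.2,0,0,0,4],[0.6,-0.7,11.2,0,0,0,4],[0.6,-0.7,11.2,0,0,0,4],[0.6,-0.7,11.2,0,0,0,4]],
  ],
  force=80,
)

```text
t: 48.4
tcp_pos: [0.4272, 0.0611, 0.0252]
tool_rot: [-0.179, 0.984, -0.001, 0.002]
force: [1.0, -0.3, 8.4]
finger_gap: 0.571
gripper_force: 86.8
```

```bash
python3 plan.py 428,301,124,89.1
```

```text
t 48.4 tcp [427.1866  61.0932  25.1632] yaw 110.7 tilt -1.0 gap 48.8 F [ 1.0385 -0.3478  8.448 ] grip 86.8
428,301,124,89.1 -> [-8.58 22.4  -9.9 ] turn 21.6
```

carry_out(
  targets=[
    [[0,0,-2,0,0,0,4],[0,0,-5,0,0,0,4],[0,0,-8,0,0,0,4],[0,0,-10.5,0,0,0,4],[-1.2,3.2,-10.5,0,0,5,4],[-2.4,6.4,-10.5,0,0,10,4],[-3.6,9.6,-10.5,0,0,15,4],[-4.8,12.8,-10.5,0,0,20,4],[-6,16,-10.5,0,0,21.6,4],[-7.2,19.2,-10.5,0,0,21.6,4],[-8.3,22.5,-10.5,0,0,21.6,4],[-8.3,22.5,-10.5,0,0,21.6,4]],
  ],
)

```text
t: 49.4
tcp_pos: [0.4238, 0.3069, 0.1291]
tool_rot: [0.006, 1.0, 0.002, 0.002]
force: [-0.8, 0.2, -3.6]
finger_gap: 0.571
gripper_force: 91.6
```

carry_out(
  targets=[
    [[0,0,0,0,0,0,4],[0,0,0,0,0,0,4],[0,0,0,0,0,0,4]],
  ],
)

```text
t: 49.65
tcp_pos: [0.423, 0.2999, 0.1282]
tool_rot: [0.009, 1.0, -0.001, -0.001]
force: [-1.2, -1.3, -4.9]
finger_gap: 0.572
gripper_force: 91.8
```

```bash
python3 plan.py 425,301,85,89.1
```

```text
t 49.65 tcp [423.0306 299.8639 128.2416] yaw 89.0 tilt -1.0 gap 48.8 F [-1.156  -1.2792 -4.8536] grip 91.8
425,301,85,89.1 -> [-0.2   0.12  4.32] turn -0.1
```

carry_out(
  targets=[
    [[-0.1,0.1,1.5,0,0,0,4],[-0.1,0.1,3,0,0,0,4],[-0.1,0.1,3.7,0,0,0,4],[-0.1,0.1,3.95,0,0,0,4],[-0.1,0.1,4.15,0,0,0,4],[-0.1,0.1,4.25,0,0,0,4],[-0.1,0.1,4.25,0,0,0,4],[-0.1,0.1,4.25,0,0,0,4]],
  ],
)

```text
t: 50.32
tcp_pos: [0.4253, 0.3021, 0.0864]
tool_rot: [0.008, 1.0, 0.0, 0.0]
force: [0.6, -2.4, -8.0]
finger_gap: 0.572
gripper_force: 94.8
```

```bash
python3 plan.py 425,301,85,89.1
```

```text
t 50.32 tcp [425.3247 302.1234  86.3701] yaw 89.0 tilt -1.0 gap 48.8 F [ 0.5561 -2.424  -7.9801] grip 94.8
425,301,85,89.1 -> [ 0.03 -0.11  0.14] turn -0.1
```

carry_out(
  targets=[
    [[0,-0.1,0.08,0,0,0,4],[0,-0.1,0.14,0,0,0,4],[0,-0.1,0.2,0,0,0,4],[0,-0.1,0.2,0,0,0,4],[0,-0.1,0.2,0,0,0,4]],
  ],
)

```text
t: 50.73
tcp_pos: [0.4265, 0.3017, 0.0857]
tool_rot: [0.008, 1.0, 0.001, 0.002]
force: [-0.7, 0.3, 6.6]
finger_gap: 0.574
gripper_force: 94.7
```

Down on the rail. Now I release, rise, move clear and check.

carry_out(
  targets=[
    [[0,0,0,0,0,0,8.5],[0,0,0,0,0,0,8.5],[0,0,0,0,0,0,8.5],[0,0,0,0,0,0,8.5],[0,0,-3,0,0,0,8.5],[0,0,-6.5,0,0,0,8.5],[0,0,-10,0,0,0,8.5],[0,-4,-12,0,0,0,8.5],[0,-8,-12,0,0,0,8.5],[0,-16,-12,0,0,0,8.5],[0,-20,-12,0,0,0,8.5],[0,-24,-12,0,0,0,8.5]],
  ],
)

```text
t: 51.73
tcp_pos: [0.4211, 0.0957, 0.2042]
tool_rot: [0.008, 1.0, -0.0, 0.0]
force: [1.4, -0.7, 0.3]
finger_gap: 0.992
gripper_force: 0.0
```

carry_out(
  targets=[
    [[0,-20,0,0,0,0,8.5],[0,-20,0,0,0,0,8.5],[0,-20,0,0,0,0,8.5],[0,-20,0,0,0,0,8.5],[0,-20,0,0,0,0,8.5],[0,-20,0,0,0,0,8.5],[0,-20,0,0,0,0,8.5],[0,-20,0,0,0,0,8.5]],
  ],
)

```text
t: 52.4
tcp_pos: [0.4177, -0.1023, 0.2036]
tool_rot: [0.009, 1.0, 0.001, -0.001]
force: [0.3, 0.4, 0.1]
finger_gap: 0.997
gripper_force: 0.0
```

```bash
sed -i 's/\[.43,.3014,.157\]/[.4265,.3015,.157]/' knob.py; python3 plan.py; python3 knob.py; python3 - <<'E'
from h import *
from scipy.optimize import least_squares
im=cv2.imread("pics/tl.png");s=cv2.imread("pics/sl.png")
def knob(n,m,P):
    V=cv2.cvtColor(m,cv2.COLOR_BGR2HSV)[:,:,2];x,y=proj(n,[P])[0];X,Y=int(round(x)),int(round(y))
    p=V[Y-6:Y+7,X-6:X+7];nb,l,st,c=cv2.connectedComponentsWithStats((p>95).astype(np.uint8))
    i=min(range(1,nb),key=lambda i:np.hypot(*(c[i]-6))-st[i,4]*.05 if st[i,4]>10 else 99);return c[i]+[X-6,Y-6]
for P in ([.6105,.3,.157],[.5205,.299,.157],[.4265,.3015,.157]):
    a,b=knob("top",im,P),knob("scene",s,P)
    r=least_squares(lambda q:np.r_[proj("top",[q])[0]-a,proj("scene",[q])[0]-b],P);print(P,"tri",r.x*1000,"res",r.fun)
# flange outline of on-rail plugs: rows/cols of dark in top against bright left background
V=cv2.cvtColor(im,cv2.COLOR_BGR2HSV)[:,:,2]
for y0,y1 in ((168,192),(208,232),(248,272)):
    e=[]
    for y in range(y0+2,y1-2):
        k=np.where(V[y,85:110]<95)[0]
        if len(k): e.append((85+k[0],y))
    w=ray("top",e,.135)*1000;f=np.polyfit(w[:,0],w[:,1],1);print("left edge",f[0]*57.3,"deg  y mean",w[:,1].mean()," std",np.std(w[:,1]-np.polyval(f,w[:,0])))
E
```

```text
t 52.4 tcp [ 417.6719 -102.2574  203.6072] yaw 89.0 tilt -1.0 gap 85.1 F [0.2887 0.3779 0.1478] grip 0.0
top [0.6105, 0.3, 0.157] pred [103.  180.1] blobs [([102.7, 179.5], 24)]
top [0.5205, 0.299, 0.157] pred [102.2 219.3] blobs [([101.7, 220.3], 26)]
top [0.4265, 0.3015, 0.157] pred [ 99.8 261.4] blobs [([99.3, 260.5], 28)]
scene [0.6105, 0.3, 0.157] pred [371.4 219.3] blobs [([371.1, 218.1], 36)]
scene [0.5205, 0.299, 0.157] pred [385.3 194.4] blobs [([385.7, 192.2], 29)]
scene [0.4265, 0.3015, 0.157] pred [399.8 171.3] blobs [([400.2, 168.6], 53)]
[0.6105, 0.3, 0.157] tri [611.2867 298.7812 161.4193] res [ 0.0376 -0.0197  0.0425 -0.0066]
[0.5205, 0.299, 0.157] tri [518.0033 298.1386 161.8727] res [ 0.032  -0.0166  0.0387 -0.0075]
[0.4265, 0.3015, 0.157] tri [428.648  299.2361 168.4558] res [-0.6339  0.3238 -0.8181  0.1904]
left edge -0.8710900291630737 deg  y mean 322.716279995504  std 0.6743208351039474
left edge -0.08283380793897259 deg  y mean 326.15778479569224  std 4.06250439270524
left edge -2.2525302254442305 deg  y mean 324.9572498523757  std 0.5888860866455046
```

```bash
python3 - <<'E'
from h import *
s=cv2.imread("pics/sl.png");V=cv2.cvtColor(s,cv2.COLOR_BGR2HSV)[:,:,2]
print(V[162:178,392:409]);print("C");print(V[184:200,377:394])
# column profile through the flange/tube for each: knob column down
for n,x,y in (("B",371,218),("C",386,192),("A",400,170)): print(n,V[y-6:y+50,x].tolist())
E
```

```text
[[194 193 194 194 194 194 194 195 194 193 191 191 189 188 188 188 188]
 [196 195 194 194 193 193 193 193 194 194 194 194 193 191 190 189 188]
 [199 198 196 195 192 188 186 186 188 191 193 194 194 194 193 192 191]
 [198 195 193 192 187 175 164 164 171 181 187 190 192 193 193 193 192]
 [187 176 173 176 170 149 126 123 138 156 170 179 184 188 191 193 193]
 [165 140 131 139 135 114  91  88 100 118 136 151 161 172 182 189 192]
 [137  99  85  91  91  90  99 106 107 103 101 107 119 140 165 183 191]
 [108  74  61  62  71 100 133 149 149 135 107  80  79 106 147 179 191]
 [ 84  61  56  57  73 113 153 171 173 160 128  87  67  92 141 177 192]
 [ 67  56  56  57  71 107 145 166 171 159 128  88  65  86 132 168 187]
 [ 57  55  55  57  63  85 114 136 143 132 105  75  58  69 105 140 164]
 [ 54  51  53  55  57  64  78  91  96  89  73  59  50  54  72  96 121]
 [ 51  47  49  50  52  54  59  61  62  60  55  49  48  49  54  63  77]
 [ 48  44  45  45  48  49  52  53  53  53  51  46  47  50  53  55  58]
 [ 46  44  43  44  43  45  46  48  50  49  47  45  48  52  53  54  57]
 [ 46  43  41  42  42  42  42  44  
[... 1233 characters left out ...]
 61, 57, 53, 51, 51, 51, 53, 56, 60, 64, 64, 63, 63, 69, 85, 99, 103, 99, 97, 96, 94, 95, 94, 94, 94, 95, 97, 108, 128, 149, 167, 176, 179, 181, 184, 184, 184, 184, 185, 183, 173, 152, 128, 117]
C [87, 78, 70, 85, 128, 163, 179, 173, 145, 99, 67, 59, 55, 51, 47, 46, 45, 48, 51, 56, 59, 59, 59, 59, 61, 73, 89, 97, 96, 93, 93, 92, 92, 91, 91, 91, 94, 97, 109, 126, 138, 146, 152, 157, 161, 165, 168, 171, 174, 176, 173, 159, 134, 104, 87, 84]
A [188, 171, 138, 100, 107, 149, 173, 171, 143, 96, 62, 53, 50, 45, 42, 42, 43, 46, 50, 53, 55, 55, 54, 55, 60, 73, 85, 90, 92, 91, 90, 89, 89, 93, 101, 112, 125, 129, 120, 108, 106, 116, 137, 150, 143, 122, 104, 100, 101, 104, 107, 110, 127, 162, 194, 211]
```

```bash
python3 -c "
from station import sign_off
print(sign_off())"
```

```text
the job is handed in; nothing more can be done
None
```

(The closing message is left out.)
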